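Hang the dip basket to drain on the notched bar

TASK

Take the S-hook from its stand, hook its upper curl over the bar of the drain stand and feel along the top edge until it drops right home into the free middle notch, then let go of it. Then hang the dip basket by its bail from the hook's lower curl so that it hangs clear over the drip tray. Work gently: press or knock the bar and the hook with no more than a light hand's force (under about 20 N), carry the basket level so no rivets spill, and leave the two hanging blade blanks and everything else on the bench as it is.

Things in the scene. Friction and masses are not known exactly. Their poses are not given: they have to be found in the camera images.
- rail_mid (a point): Top edge of the drain stand's notched bar, midway between its posts, 300 mm above the bench; y along the bar, x across it to the far side, z up. Bar: steel, 8 mm thick (x), 20 mm high, on edge, with 3 notches 11 mm wide, 6 mm deep, 100 mm apart; the middle one is free. The bar is clamped where its last user slid it: that notch is up to 12 mm from here along y, to be found by feel (or eye).
- rail: The drain stand, fixed: a steel drip tray (150 x 380 mm, floor 6 mm, rim 24 mm above the bench) and two blue-green posts 344 mm apart that hold the notched bar in brackets. Axes as rail_mid; origin on the bench under it.
- hook: The S-hook, 7 mm bright steel wire, 85 g, 144 mm tall, in its own x-z plane, z up. Origin: centre of the upper curl, an upside-down U, inside radius 12 mm, 38 mm wide outside (x), its free end at +x reaching 25.5 mm below the origin, the shank at -x upright to 36 mm below. Starts hanging on the hook stand's rod, x as the stand's. On the bar its x must point to the far side, so the lower free end is towards the robot.
- hook_seat (a point): Top of the inside of the S-hook's upper curl, which bears on a rod or bar, 12 mm above the hook's origin. Resting on the bar between notches it is level with the bar's top edge (a little below); in the notch it is 6 mm lower.
- hook_bowl (a point): Where the centre of the bail wire lies in the bottom of the S-hook's lower curl, 115.5 mm below the hook's origin. The lower curl (centre 106 mm below the origin, inside radius 12 mm) opens upward; its free end is at x = -15.5 mm and reaches up to 88.5 mm below the origin; the shank slants from x = -15.5 mm (36 mm below the origin) to x = +15.5 mm (98 mm below).
- hookstand: Hook stand, fixed: cast base 90 x 110 x 12 mm, a post 55 mm to +y, and from it a thin level rod (8 mm) along y, its top 165 mm above the bench, with a small end disc (16 mm) at y = -30 mm. Origin on the bench under the hanging hook.
- basket: Wire mesh dip basket, 80 x 80 x 60 mm, with brass rivets, 0.2 to 0.45 kg, standing on the bench. Origin under its centre, z up. A rigid bail of 5 mm wire arches over it in its y-z plane: upright at y = +-38.5 mm to 85 mm height, then sloping to a level top 24 mm long, over the centre of mass. A wooden handle points to -x, roughly to the robot.
- bail_top (a point): Centre of the bail wire at the middle of its level top, 120 mm above the basket's underside; wire along y.
- basket_grip (a point): Middle of the basket's wooden handle: a bar 56 mm long (basket x), 16 mm wide (y), 20 mm high (z); it lies 78 mm to -x of the basket's centre, 75 mm above its underside, free of anything below.
- blank_left (a joint): Swing (rad, 0 = hanging plumb) of the blade blank hung on its own hook in the bar's left (+y) outer notch; dark blade 26 mm wide. Leave alone.
- blank_right (a joint): Swing (rad, 0 = hanging plumb) of the blade blank in the right (-y) outer notch. Leave alone.
- file: Flat file with a wooden handle, 280 mm long, lying along its x on the bench, 22 mm high; origin on the bench 40 mm before (+x of) the handle. Bystander.
- marker_a: Black marker pen, 135 mm long, 15 mm thick, lying along its x. Bystander.
- marker_b: The other black marker pen, same size. Bystander.
- oil: Amber oil bottle, 56 mm wide, 130 mm tall, standing on the left (+y) beyond the end of the drain stand. Bystander.
- rivetcup: Steel cup, 72 mm wide, 60 mm high, beyond the right (-y) end of the drain stand. Bystander.

How it is judged:
By the outcome, as a careful person would: the job done as asked, in the order asked, and still so for the second after the job is handed in, with the robot touching nothing.
It also fails if it takes over 72 s, if anything falls off the work surface, if the arm or the gripper's body presses on something with over 40 N, if the wrist force passes 120 N, or if a joint passes its speed limit or range.

ROBOT

A 6-joint arm with a two-finger parallel gripper is mounted at the origin on the work surface. World frame = base frame: x ahead of the robot, y to its left, z up, the work surface at z = 0. Lengths are in m, angles in rad, forces in N, time in s.
With the tool pointing down it reaches from about 0.225 to 0.875 m from the base axis. Payload 3.4 kg.
Tool frame: the origin (TCP) lies at the very end of the fingers, on their centre line; the grasp point (between the pads) lies 19 mm behind it; x points along the fingers, y is the direction in which the jaws open and shut, and the axes are right-handed (so a half turn about x gives the same grasp; the last joint's range is limited). The gripper opens to 85 mm and grips with 20 to 120 N. Pads are 22 mm wide; open, the fingers measure 114 mm over their backs; the gripper's body (76 mm by 85 mm) begins 54 mm behind the grasp point. The pads swing forward as they close: fully open they stand 13 mm farther back than shut.
Start: joints at [1.225, 0.276, 1.505, -0, 1.361, -0.121], TCP at [0.128, 0.561, 0.231] pointing down, gripper open.
Joint ranges: [-2.89, 2.89], [-0.75, 2.08], [0.22, 2.7], [-1.18, 4.32], [0.11, 2.71], [-2.7, 2.7]. Speed limits (rad/s): [2.57, 2.57, 3.14, 3.14, 3.14, 3.14].

INTERFACE

Orientations are given as a unit quaternion [w, x, y, z].
In Python, from rig import manip gives the robot as it stands. The module is installed in compiled form; this text tells all that it offers.
- The arm moves only by the tool play_rows, never from a script. Its argument "plan" is a list that holds one entry, the list of rows, each a list of 5 numbers: the closure, from 0 (fully open) to 1 (shut), then the shift along the tool's x, y, z in m, then the turn about the tool's x in degrees. A call has 1 to 12 rows; each row is the pose to reach, as a shift and turn from the pose measured when the call began, along the tool's axes at that moment; what a row does not reach only later rows make up. A row lasts 1/10 s, in which the tool goes at most 50 mm and 8.59 degrees, less where a joint would pass 70% of its speed; a pose out of reach is approached as far as the arm can. A call with a gripper value outside its range is refused whole. The fingers move at their own pace and stop on an object; "grip_force" is the grip in N (left out, the last holds). Time passes only in rows, so rows that repeat a pose let the fingers close. It gives the time, the measured TCP pose, the force and the opening at its end, in the units of the state.
- manip.get_state(): the state, without advancing time (a new reading comes with each control period).
- manip.get_image(name): name is "side" or "top"; returns (picture, depth): 480x640x3 uint8, red, green, blue; 480x640 float32, m along the optical axis (not along the pixel's ray), 0 where there is no reading.
- manip.camera_params(name): a dict with "intrinsics" (3x3 intrinsics, pixels), "R" (3x3) and "t" (3): a world point X has camera coordinates R X + t. Camera axes: x right, y down, z forward; pixel columns grow to the right and rows downward; lengths in m; the calibration is good to about 2 mm. A picture is of the moment at which its call begins. camera_params takes no time and is no camera call.
- manip.sign_off(): hands the job in, once; it reports no verdict.
The state is a dict: "clock": time; "qpos": joint angles; "qd": joint speeds; "effort": joint torques, N m; "position": TCP position; "ee_rot": TCP orientation; "contact_force": force on the tool from outside, world axes, zero at the start; "moment": the same for the moment, N m; "width": finger opening in m.
Only numpy, scipy, OpenCV 4.12 (cv2) and the standard library are available. Lean on these libraries where they do the work, as an engineer would, in place of code of your own. Each camera call takes 0.05 s, during which the arm holds its last target.

## Working session

There is one attempt and no reset: what is moved stays moved. The work goes in short steps, Python scripts to look and compute and a tool call to move; the robot and the scene stay as the last step left them, time stands still between calls to the robot, and variables do not carry over. Pictures are saved under pics/ and viewed, and the job is handed in when it is done.

Besides the shell and the picture viewer there is one more tool, called after "Emit:" as name(argument=value, ...) on one line, values as JSON. play_rows: Moves the arm, as the interface text tells. Its arguments: {"type":"object","properties":{"plan":{"type":"array","items":{"type":"array","items":{"type":"array","items":{"type":"number"}}}},"grip_force":{"type":"number"}},"required":["plan"]}

```bash
mkdir -p pics; ls
python3 - <<'E'
from rig import manip
import cv2,numpy as np
print(manip.get_state())
for n in("side","top"):
    p=manip.camera_params(n);print(n,p)
    im,d=manip.get_image(n)
    cv2.imwrite(f"pics/{n}0.png",im[:,:,::-1]);np.save(f"{n}0.npy",d)
E
```

```text
pics
{'clock': 0.0, 'qpos': array([ 1.22497006e+00,  2.76629705e-01,  1.50613097e+00,  3.15179870e-05,
        1.36070469e+00, -1.21015459e-01]), 'qd': array([-4.00663233e-04,  1.35948285e-04,  9.29479315e-04,  1.02535887e-03,
       -1.04754589e-03, -2.25208340e-05]), 'effort': array([-1.43551344e-03, -4.16773260e+01, -2.45811850e+01, -2.71940507e-04,
        1.09305247e-02,  1.56830453e-05]), 'position': array([0.12800382, 0.56003291, 0.23042078]), 'ee_rot': array([ 0.70248002,  0.07867601,  0.70280752, -0.07995927]), 'contact_force': array([0.06530087, 1.38049228, 0.2001444 ]), 'moment': array([-0.01926677, -0.01181731, -0.02017143]), 'width': 0.08529970916056187}
side {'intrinsics': array([[559.34391773,   0.        , 313.46711424],
       [  0.        , 559.34391773, 259.11374808],
       [  0.        ,   0.        ,   1.        ]]), 'R': array([[-0.99622208, -0.08553643, -0.01500286],
       [-0.03882824,  0.59325601, -0.80407691],
       [ 0.07767841, -0.80045664, -0.59433597]]), 't': array([0.5189535 , 0.17056761, 1.34605409])}
top {'intrinsics': array([[589.85930894,   0.        , 318.7802447 ],
       [  0.        , 589.85930894, 229.77612059],
       [  0.        ,   0.        ,   1.        ]]), 'R': array([[ 0.00765589, -0.99991265, -0.01077433],
       [-0.99770379, -0.006913  , -0.06737481],
       [ 0.06729444,  0.0112654 , -0.99766956]]), 't': array([0.00174491, 0.5522303 , 1.28750134])}
```

View pics/side0.png

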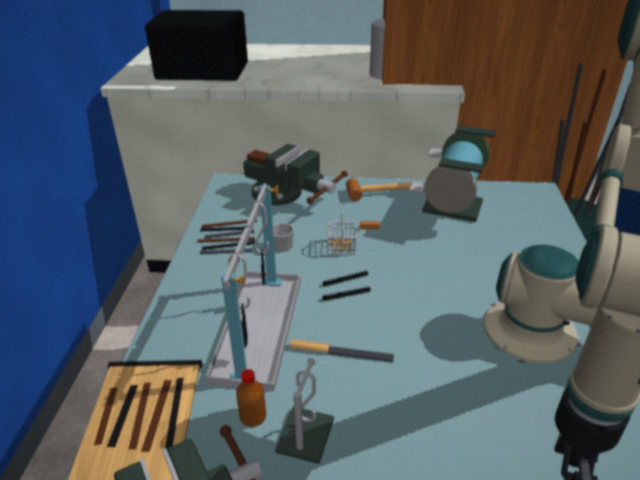

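View pics/top0.png

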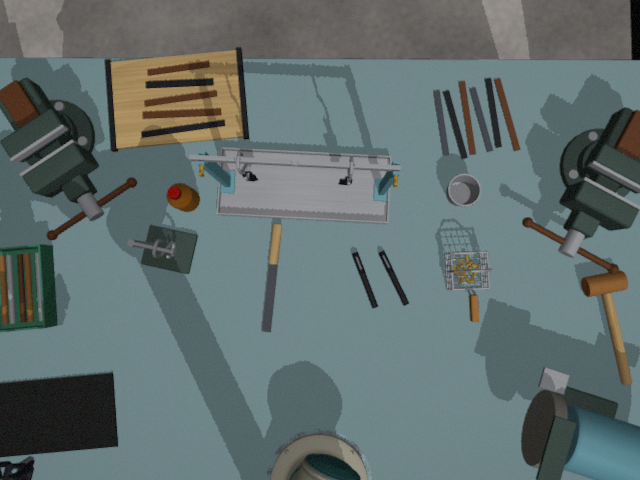

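```bash
cat > h.py <<'E'
import numpy as np,cv2
from rig import manip
def P(n): 
    p=manip.camera_params(n); return p["intrinsics"],p["R"],p["t"]
def unproj(n,u,v,d):
    K,R,t=P(n); c=np.array([(u-K[0,2])/K[0,0]*d,(v-K[1,2])/K[1,1]*d,d]); return R.T@(c-t)
def proj(n,X):
    K,R,t=P(n); c=np.asarray(X)@R.T+t; q=c@K.T; return q[...,:2]/q[...,2:]
def ray(n,u,v):
    K,R,t=P(n); d=R.T@np.array([(u-K[0,2])/K[0,0],(v-K[1,2])/K[1,1],1]); return -R.T@t,d
def atz(n,u,v,z):
    o,d=ray(n,u,v); return o+d*(z-o[2])/d[2]
def tri(uv_side,uv_top):
    A=[];b=[]
    for n,uv in(("side",uv_side),("top",uv_top)):
        K,R,t=P(n);M=K@np.c_[R,t]
        for i in(0,1):
            r=uv[i]*M[2]-M[i];A.append(r[:3]);b.append(-r[3])
    X=np.linalg.lstsq(np.array(A),np.array(b),rcond=None)[0]
    return X
def cloud(n,d):
    K,R,t=P(n); v,u=np.mgrid[0:480,0:640]; c=np.stack([(u-K[0,2])/K[0,0]*d,(v-K[1,2])/K[1,1]*d,d],-1)
    X=(c-t)@R; X[d<=0]=np.nan; return X
def crop(src,out,u0,v0,u1,v1,s):
    im=cv2.imread(src)[v0:v1,u0:u1]; im=cv2.resize(im,None,fx=s,fy=s,interpolation=cv2.INTER_CUBIC)
    cv2.imwrite(out,im)
def snap(n,name):
    im,d=manip.get_image(n); cv2.imwrite(f"pics/{name}.png",im[:,:,::-1]); np.save(f"{name}.npy",d); return im,d
E
python3 - <<'E'
from h import *
crop("pics/side0.png","pics/s_hook.png",265,345,345,465,5)
crop("pics/top0.png","pics/t_hook.png",120,215,210,285,8)
crop("pics/side0.png","pics/s_rail.png",195,180,315,390,2.8)
crop("pics/top0.png","pics/t_rail.png",180,135,410,230,3.4)
crop("pics/side0.png","pics/s_bask.png",300,200,390,265,8)
crop("pics/top0.png","pics/t_bask.png",430,215,510,330,5)
E
```

```text
(no output)
```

View pics/s_hook.png

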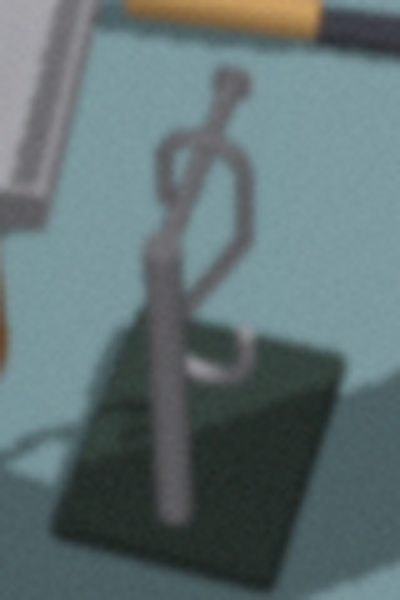

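View pics/t_hook.png

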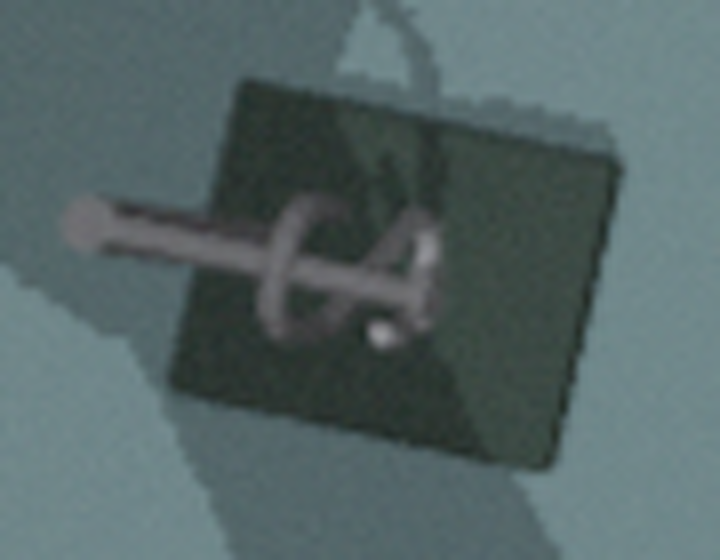

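View pics/s_rail.png

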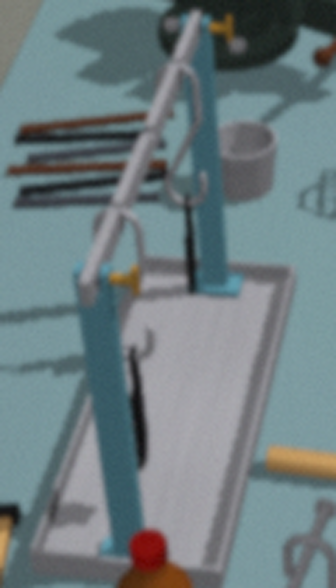

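View pics/t_rail.png

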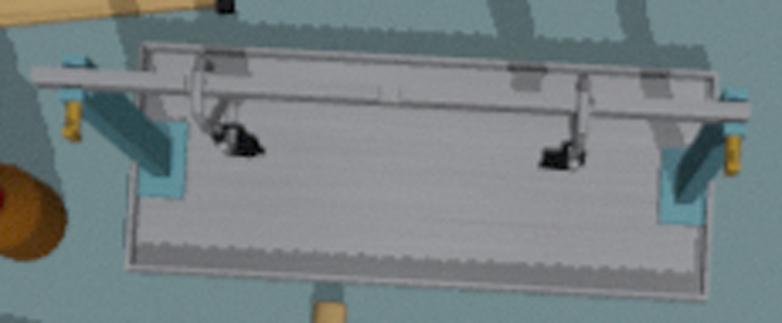

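View pics/s_bask.png

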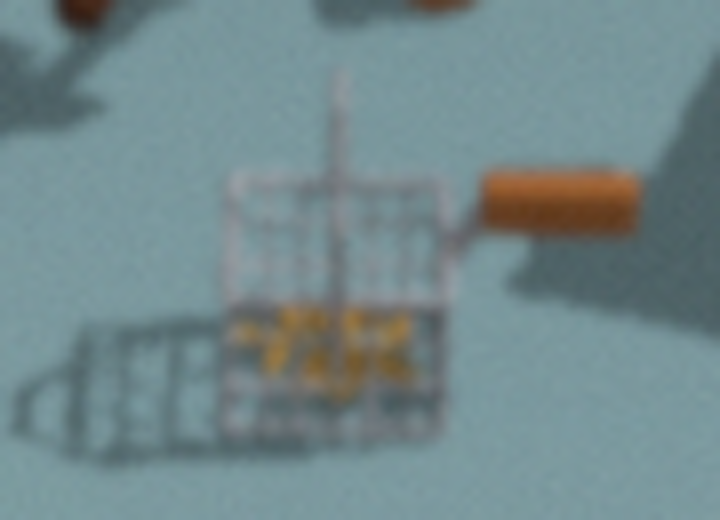

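View pics/t_bask.png

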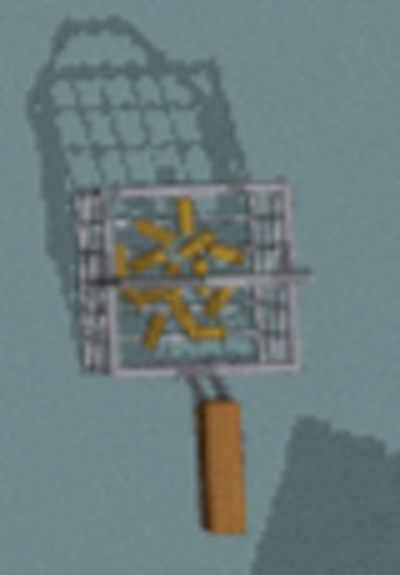

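Run:
```python
from h import *
np.set_printoptions(precision=4,suppress=True)
s=manip.get_state();w,x,y,z=s["ee_rot"]
from scipy.spatial.transform import Rotation as Ro
print(Ro.from_quat([x,y,z,w]).as_matrix())
def T(n,a,b): print(n,tri(a,b))
T("disc",(311.2,361.4),(173.1,251.9))
T("posttop",(297.6,393.6),(131,242.75))
T("hooktop",(306,373),(155.4,248.1))
def tr(c,o,s): return (o[0]+c[0]/s,o[1]+c[1]/s)
T("barL",tr((88,280),(195,180),2.8),tr((32,76),(180,135),3.4))
T("barR",tr((195,13),(195,180),2.8),tr((750,110),(180,135),3.4))
T("notch",tr((148,135),(195,180),2.8),tr((390,94),(180,135),3.4))
T("bail far end..",tr((340,75),(300,200),8),tr((300,274),(430,215),5))
T("grip",tr((562,203),(300,200),8),tr((222,467),(430,215),5))
for n in("side","top"):
    d=np.load(n+"0.npy");X=cloud(n,d)
    m=(X[...,2]>.285)&(X[...,2]<.33)&(X[...,0]>.4)&(X[...,1]<.35)&(X[...,1]>-.3)&(X[...,0]<.85)
    p=X[m];print(n,len(p),p.min(0),p.max(0))
    if len(p)>10:
        c=np.polyfit(p[:,1],p[:,0],1);print("x=",c,np.median(p[:,2]))
    for nm,(a,b,c0,c1,z0,z1) in dict(hook=(.4,.62,.15,.4,.13,.2),handle=(.3,.6,-.4,-.2,.06,.1)).items():
        m=(X[...,0]>a)&(X[...,0]<b)&(X[...,1]>c0)&(X[...,1]<c1)&(X[...,2]>z0)&(X[...,2]<z1);p=X[m];print(nm,len(p))
        if len(p):print(p.min(0),p.max(0),np.median(p,0))
```

```text
[[-0.0006  0.2229  0.9748]
 [-0.0016  0.9748 -0.2229]
 [-1.     -0.0017 -0.0002]]
disc [0.4973 0.2908 0.1627]
posttop [0.5143 0.3731 0.1671]
hooktop [0.5041 0.3246 0.1675]
barL [0.6583 0.2301 0.3021]
barR [ 0.6443 -0.1396  0.2983]
notch [0.6517 0.0459 0.2958]
bail far end.. [ 0.4662 -0.3455  0.1109]
grip [ 0.3856 -0.3219  0.0752]
side 929 [ 0.6139 -0.1413  0.285 ] [0.6744 0.2329 0.3037]
x= [0.0459 0.6477] 0.29632517619959015
hook 474
[0.4875 0.2858 0.13  ] [0.6199 0.3813 0.1741] [0.5102 0.3302 0.1622]
handle 241
[ 0.3608 -0.3606  0.06  ] [ 0.5076 -0.2719  0.0987] [ 0.4029 -0.315   0.0742]
top 1571 [ 0.6134 -0.1388  0.2851] [0.6729 0.2327 0.3047]
x= [0.0465 0.6482] 0.2976135715754789
hook 350
[0.4867 0.2886 0.13  ] [0.6198 0.3825 0.1735] [0.5082 0.3271 0.1636]
handle 415
[ 0.36  -0.358  0.06 ] [ 0.5065 -0.2738  0.0997] [ 0.4056 -0.3173  0.0808]
```

```bash
python3 - <<'E'
from h import *
np.set_printoptions(precision=4,suppress=True)
for n in("side","top"):
    d=np.load(n+"0.npy");X=cloud(n,d)
    m=(X[...,0]>.45)&(X[...,0]<.55)&(X[...,1]>.27)&(X[...,1]<.40)&(X[...,2]>.1)&(X[...,2]<.19)
    p=X[m]; 
    # stand-frame coords
    a=np.radians(-11.8);e=np.array([[np.cos(a),np.sin(a)],[-np.sin(a),np.cos(a)]])
    q=(p[:,:2]-[.5033,.3197])@e.T
    rod=(abs(q[:,0])<5)&(abs(q[:,1])>.012)&(q[:,1]<.045)&(q[:,1]>-.022)&(p[:,2]>.155)&(abs(q[:,0])<.01)
    c=np.polyfit(p[rod,1],p[rod,0],1);print(n,"rod yaw",-np.degrees(np.arctan(c[0])),"x@.32",np.polyval(c,.32),"z",np.median(p[rod,2]),rod.sum())
    hk=(abs(q[:,0])>.008)&(abs(q[:,0])<.025)&(abs(q[:,1])<.02)
    print("hook pts",hk.sum(),"stand y med",np.median(q[hk,1]),"x range",q[hk,0].min(),q[hk,0].max())
    hk=(abs(q[:,0])<.012)&(abs(q[:,1])<.02)&(p[:,2]>.1685);print(hk.sum(),np.median(q[hk],0),p[hk,2].max())
    m=(X[...,2]>.29)&(X[...,2]<.31)&(X[...,0]>.63)&(X[...,0]<.67)&(X[...,1]<.22)&(X[...,1]>-.13)
    p=X[m];c=np.polyfit(p[:,1],p[:,0],1)
    for i in range(6):
        k=abs(p[:,0]-np.polyval(c,p[:,1]))<.005;c=np.polyfit(p[k,1],p[k,0],1)
    print("bar",c,-np.degrees(np.arctan(c[0])),k.sum(),np.median(p[k,2]),np.percentile(p[k,2],90))
    # z profile
    pk=p[k]
    if n=="top":
        for y in np.arange(.02,.075,.002):
            j=abs(pk[:,1]-y)<.0015;print(round(y,3),j.sum(),np.median(pk[j,2]) if j.any() else None)
    # handle
    m=(X[...,0]>.34)&(X[...,0]<.42)&(X[...,1]>-.36)&(X[...,1]<-.28)&(X[...,2]>.055)&(X[...,2]<.1);p=X[m]
    u,s,v=np.linalg.svd((p-p.mean(0))[:,:2]);print("handle",p.min(0),p.max(0),np.median(p,0),v[0],np.degrees(np.arctan2(v[0,1],v[0,0])))
im=cv2.imread("pics/top0.png")
g=cv2.cvtColor(im,cv2.COLOR_BGR2GRAY);
for v in range(158,167):print(v,g[v,284:308])
E
python3 - <<'E'
import sys;sys.path.insert(0,'.')
from h import *
crop("pics/top0.png","pics/notch.png",270,148,320,178,14)
crop("pics/side0.png","pics/notchs.png",225,200,275,260,10)
E
```

```text
side rod yaw -11.593113550447471 x@.32 0.5040234736356455 z 0.16385798197648815 81
hook pts 152 stand y med 0.007941398508387688 x range -0.01776789512701167 0.019861099870868284
28 [0.0003 0.0077] 0.17412879221755773
bar [0.0455 0.6497] -2.6065877716479484 495 0.2989396200567549 0.300980266372971
handle [ 0.3608 -0.3297  0.0595] [ 0.4199 -0.3075  0.0893] [ 0.3893 -0.3154  0.0787] [-0.9996 -0.0291] -178.33372277789795
top rod yaw -12.061012960630155 x@.32 0.503637903174531 z 0.16406502317268612 84
hook pts 83 stand y med 0.0055186538426846374 x range -0.018630824614006912 0.019073935993076826
32 [0.001  0.0071] 0.17345798668912657
bar [0.046 0.65 ] -2.6339705214074085 1079 0.2986514971166104 0.30142432435178645
0.02 10 0.2983301352295338
0.022 11 0.2996223420550333
0.024 7 0.29715139857241574
0.026 6 0.29996473492618936
0.028 10 0.29969784697531315
0.03 12 0.29847804436636416
0.032 11 0.2989043947140102
0.034 11 0.2987281826052228
0.036 11 0.2987281826052228
0.038 5 0.29830186869928926
0.04 5 0.2995403535773756
0.042 4 0.29641381543351947
0.044 8 0.2946983996645991
0.046 9 0.29418289
[... 750 characters left out ...]
 145 143 143 137 144 148 147 147 148 143 145 148 147 149
 150 149 147 146 146 150]
161 [142 143 144 143 143 142 143 133 142 148 147 144 147 138 146 145 147 147
 146 147 148 147 146 145]
162 [146 144 144 146 146 142 143 131 140 145 147 147 148 133 141 146 147 147
 146 148 146 148 148 148]
163 [136 137 139 142 146 146 145 135 143 145 146 150 144 135 143 145 147 147
 147 147 147 146 145 148]
164 [109 109 110 112 115 114 110 121 134 139 137 145 147 137 131 130 129 138
 140 141 140 138 144 148]
165 [104 103 105 100  93  94  93 100 107 108 109 110 116 109 104 104 103 107
 110 108 112 112 114 115]
166 [136 135 139 134 136 137 138 135 129 126 126 124 126 118 114 117 114 107
 103 104 106 106 101 100]
```

View pics/notch.png

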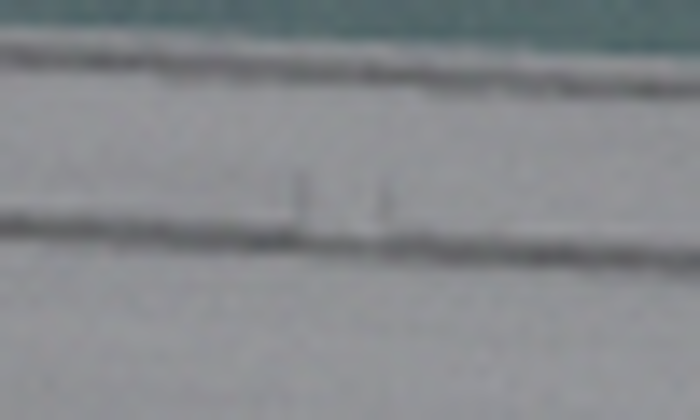

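View pics/notchs.png

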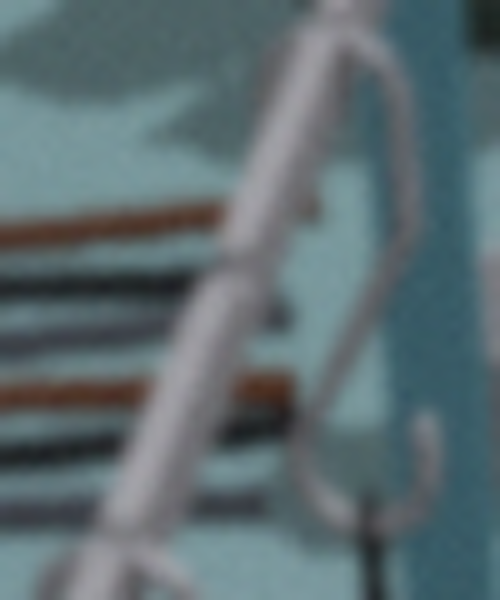

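```bash
cat >> h.py <<'E'
from scipy.spatial.transform import Rotation as Ro
np.set_printoptions(precision=4,suppress=True)
def go(target,yaw=None,s=None):
    """target world TCP; yaw = world angle (deg) of tool y axis. prints shift x,y,z, turn"""
    s=s or manip.get_state();w,x,y,z=s["ee_rot"];R=Ro.from_quat([x,y,z,w]).as_matrix()
    cur=np.degrees(np.arctan2(R[1,1],R[0,1]))
    sh=R.T@(np.array(target)-s["position"])
    tn=0 if yaw is None else -((yaw-cur+180)%360-180)
    print("pos",s["position"],"toolyaw %.2f"%cur,"shift mm",np.round(sh*1000,1),"turn %.2f"%tn,"t",round(s["clock"],2),"F",s["contact_force"],"M",s["moment"],"w %.4f"%s["width"])
E
python3 - <<'E'
from h import *
print(atz("top",294.2,162.3,.297),atz("top",291.2,162.3,.3),atz("top",297.2,162.3,.3))
go((.5045,.3256,.21),-11.9)
E
```

```text
[0.6519 0.0467 0.297 ] [0.6513 0.0518 0.3   ] [0.6513 0.0413 0.3   ]
pos [0.128  0.5601 0.2305] toolyaw 77.12 shift mm [  20.7 -144.6  419.3] turn 89.02 t 0.1 F [ 0.1612  0.5008 -0.2123] M [0.0138 0.0015 0.0038] w 0.0854
```

Emit:
play_rows(plan=[[[0, 0.005, -0.0145, 0.042, 8], [0, 0.01, -0.029, 0.084, 16], [0, 0.02, -0.0435, 0.126, 24], [0, 0.02, -0.058, 0.168, 32], [0, 0.02, -0.0725, 0.21, 40], [0, 0.02, -0.087, 0.252, 48], [0, 0.02, -0.1015, 0.294, 56], [0, 0.02, -0.116, 0.336, 64], [0, 0.02, -0.13, 0.378, 72], [0, 0.02, -0.1446, 0.4193, 80], [0, 0.02, -0.1446, 0.4193, 89], [0, 0.02, -0.1446, 0.4193, 89]]], grip_force=30)

```text
clock: 1.3
position: [0.5053, 0.3245, 0.2098]
ee_rot: [-0.445, -0.549, -0.445, 0.551]
contact_force: [-0.4, -0.1, 0.7]
width: 0.0855
```

Run:
```python
from h import *
snap("top","t1");snap("side","s1")
crop("pics/t1.png","pics/t1c.png",100,190,240,300,5);crop("pics/s1.png","pics/s1c.png",230,280,390,460,4)
go((.5045,.3256,.129),-11.9)
```

```text
pos [0.5039 0.3256 0.2102] toolyaw -11.72 shift mm [81.2  0.7 -0.3] turn 0.18 t 1.4 F [-0.5256  0.3979  0.2239] M [0.0544 0.0409 0.0119] w 0.0853
```

View pics/t1c.png

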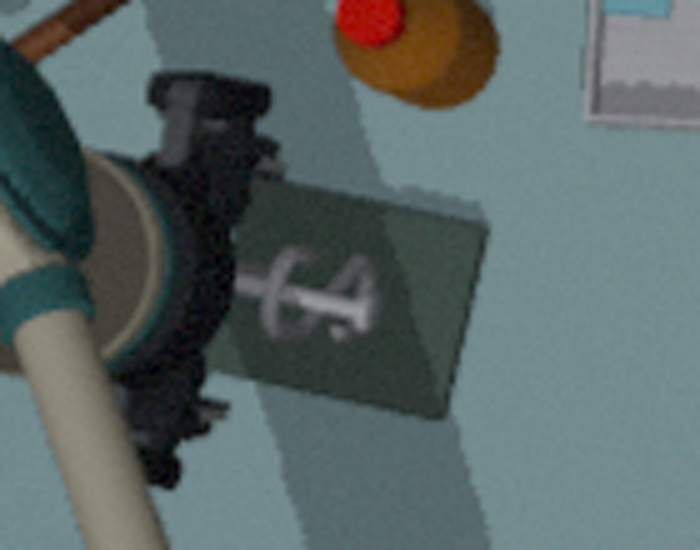

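View pics/s1c.png

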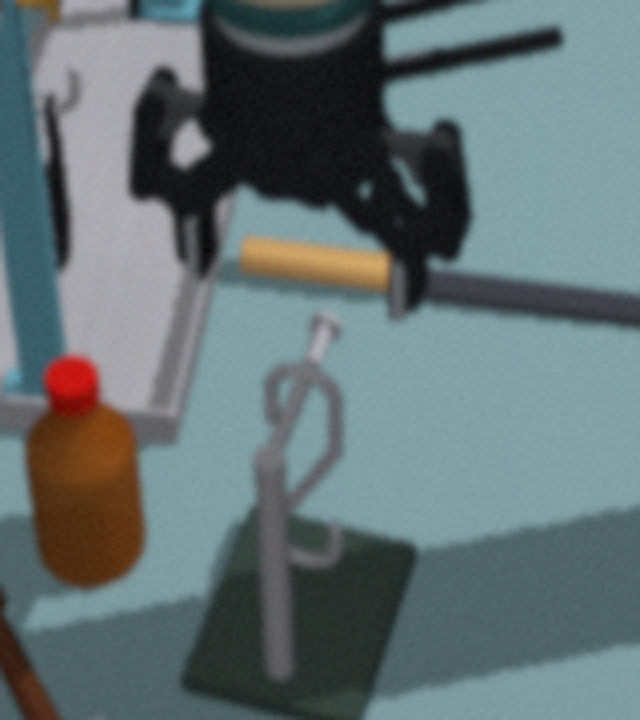

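Emit:
play_rows(plan=[[[0, 0.03, 0.0007, -0.0003, 0], [0, 0.06, 0.0007, -0.0003, 0], [0.2, 0.0812, 0.0007, -0.0003, 0], [0.3, 0.0812, 0.0007, -0.0003, 0], [0.35, 0.0812, 0.0007, -0.0003, 0], [0.4, 0.0812, 0.0007, -0.0003, 0], [0.45, 0.0812, 0.0007, -0.0003, 0], [0.5, 0.0812, 0.0007, -0.0003, 0], [0.55, 0.0812, 0.0007, -0.0003, 0], [0.6, 0.0812, 0.0007, -0.0003, 0], [0.65, 0.0812, 0.0007, -0.0003, 0], [0.7, 0.0812, 0.0007, -0.0003, 0]]], grip_force=30)

```text
clock: 2.6
position: [0.505, 0.3258, 0.1297]
ee_rot: [-0.447, -0.548, -0.446, 0.549]
contact_force: [-0.8, -0.7, 4.9]
width: 0.0368
```

Run:
```python
from h import *
snap("top","t2");snap("side","s2")
crop("pics/t2.png","pics/t2c.png",100,190,240,300,5);crop("pics/s2.png","pics/s2c.png",260,310,370,450,5)
go((.5045,.3256,.129),-11.9)
```

```text
pos [0.505  0.3258 0.1297] toolyaw -11.72 shift mm [ 0.7 -0.4  0.3] turn 0.18 t 2.7 F [-0.7871 -0.5988  5.4625] M [-0.0538  0.0757  0.0148] w 0.0367
```

View pics/s2c.png

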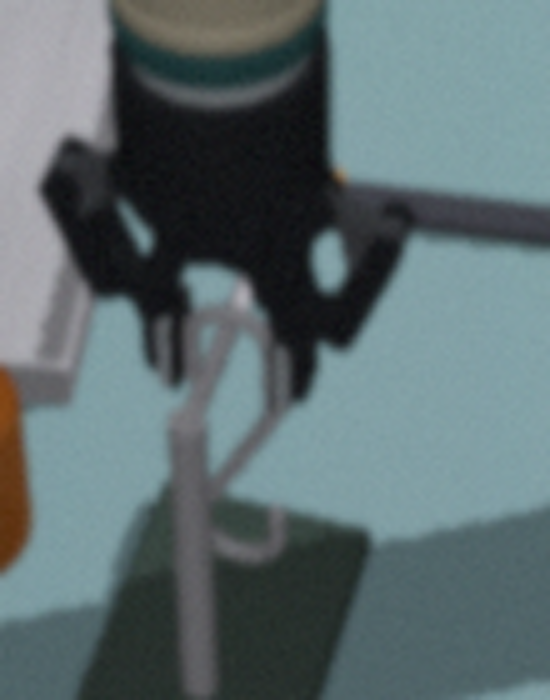

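Emit:
play_rows(plan=[[[0.7, -0.003, 0, 0, 0], [0.7, -0.01, 0, 0, 0], [0.7, -0.02, 0, 0, 0], [0.7, -0.032, 0, 0, 0], [0.7, -0.042, 0, 0, 0], [0.7, -0.045, 0, 0, 0], [0.7, -0.045, -0.003, 0, 0], [0.7, -0.045, -0.015, 0, 0], [0.7, -0.045, -0.03, 0, 0], [0.7, -0.045, -0.045, 0, 0], [0.7, -0.045, -0.06, 0, 0], [0.7, -0.045, -0.065, 0, 0]]])

```text
clock: 3.9
position: [0.4387, 0.3393, 0.1747]
ee_rot: [-0.447, -0.547, -0.447, 0.549]
contact_force: [-0.0, -0.6, -1.5]
width: 0.0368
```

Run:
```python
from h import *
snap("side","s3")
crop("pics/s3.png","pics/s3c.png",260,310,400,450,5)
C=np.array([.652,.047]);a=np.radians(-2.6);ex=np.array([np.cos(a),np.sin(a)]);ey=np.array([-np.sin(a),np.cos(a)])
p=C-0.07*ex+.012*ey;print(p)
go((*p,.313),-2.6)
```

```text
[0.5826 0.0622]
pos [0.4389 0.3394 0.1748] toolyaw -11.63 shift mm [-138.1  196.5  242.8] turn -9.03 t 3.95 F [-1.1152  0.3457 -1.148 ] M [0.0059 0.0249 0.0144] w 0.0368
```

View pics/s3c.png

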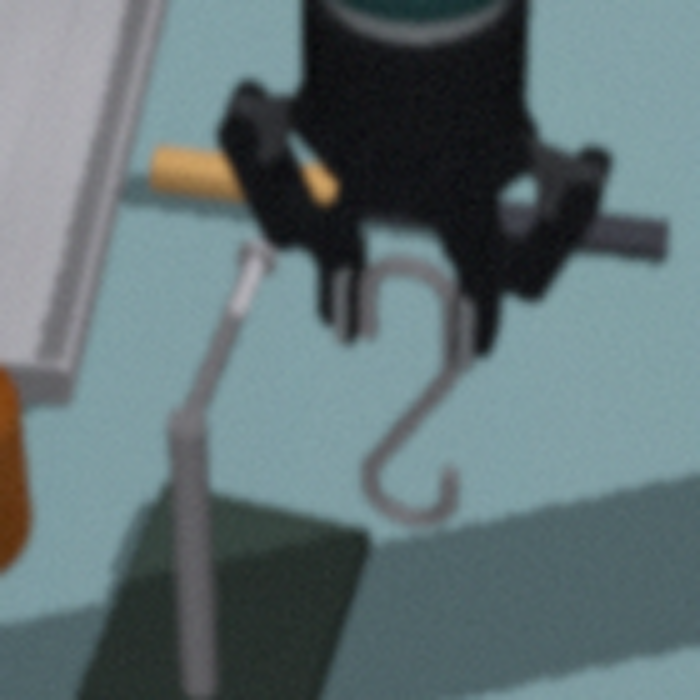

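Emit:
play_rows(plan=[[[0.7, -0.02, 0.008, 0.01, 0], [0.7, -0.055, 0.02, 0.025, -1], [0.7, -0.09, 0.038, 0.048, -2], [0.7, -0.12, 0.061, 0.075, -3], [0.7, -0.138, 0.085, 0.105, -4], [0.7, -0.138, 0.11, 0.136, -5], [0.7, -0.138, 0.135, 0.167, -6], [0.7, -0.138, 0.16, 0.197, -7], [0.7, -0.138, 0.18, 0.222, -8], [0.7, -0.138, 0.192, 0.237, -9], [0.7, -0.138, 0.1965, 0.2428, -9], [0.7, -0.138, 0.1965, 0.2428, -9]]])

```text
clock: 5.15
position: [0.583, 0.0615, 0.3127]
ee_rot: [-0.488, -0.511, -0.488, 0.513]
contact_force: [0.5, -0.4, -0.2]
width: 0.0363
```

Run:
```python
from h import *
C=np.array([.652,.047]);a=np.radians(-2.6);ex=np.array([np.cos(a),np.sin(a)]);ey=np.array([-np.sin(a),np.cos(a)])
snap("side","s4");snap("top","t4")
crop("pics/s4.png","pics/s4c.png",195,130,345,290,4.5);crop("pics/t4.png","pics/t4c.png",230,120,350,220,6)
s=manip.get_state();p=C-0.006*ex+.012*ey;go((*p,.313),-2.6,s)
for n,f in(("side","s4"),("top","t4")):
    X=cloud(n,np.load(f+".npy"));q=(X[...,:2]-s["position"][:2])@np.c_[ex,ey]; z=X[...,2]-s["position"][2]
    m=(abs(q[...,0])<.025)&(abs(q[...,1])<.03)&(z<-.008)&(z>-.11)
    print(n,m.sum(),"hook (bar frame rel TCP) ymed",np.median(q[m],0))
    for z0 in(-.1,-.09,-.08,-.07,-.06,-.05,-.04,-.03,-.02,-.01):
        k=m&(abs(z-z0)<.005)
        if k.any():print(z0,k.sum(),np.median(q[k],0))
```

```text
pos [0.5823 0.063  0.313 ] toolyaw -2.61 shift mm [-0.2 64.4  0.9] turn -0.01 t 5.25 F [-0.0423  0.4067 -0.6613] M [ 0.0537  0.0112 -0.0449] w 0.0370
side 188 hook (bar frame rel TCP) ymed [-0.0019  0.    ]
-0.1 21 [-0.0014 -0.0001]
-0.09 36 [0.0072 0.    ]
-0.08 22 [-0.0128 -0.0005]
-0.07 28 [0.0092 0.0006]
-0.06 13 [0.0073 0.0008]
-0.05 13 [0.004  0.0011]
-0.04 15 [-0.0009  0.0002]
-0.03 16 [-0.0067 -0.0002]
-0.02 13 [-0.0118  0.0001]
-0.01 11 [-0.0156 -0.0003]
top 0 hook (bar frame rel TCP) ymed [nan nan]
  return _methods._mean(a, axis=axis, dtype=dtype,
  ret = um.true_divide(
```

View pics/s4c.png

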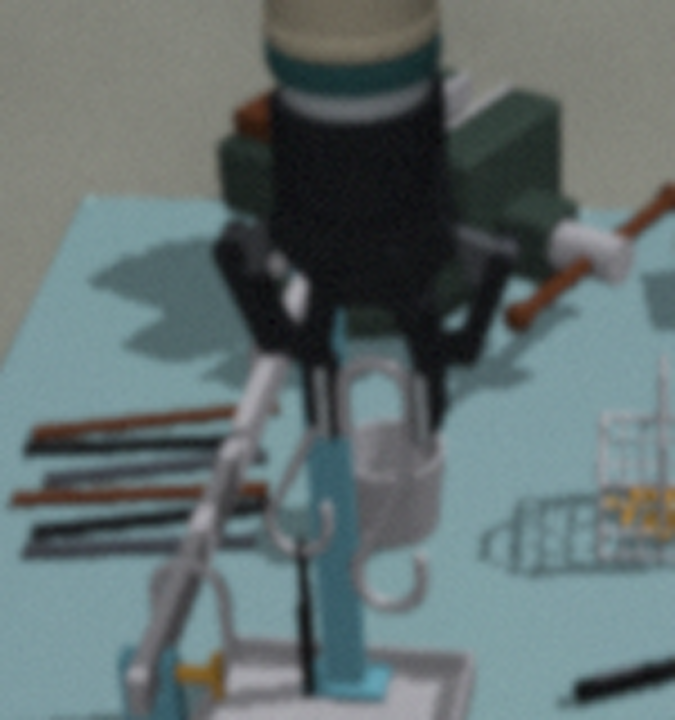

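View pics/t4c.png

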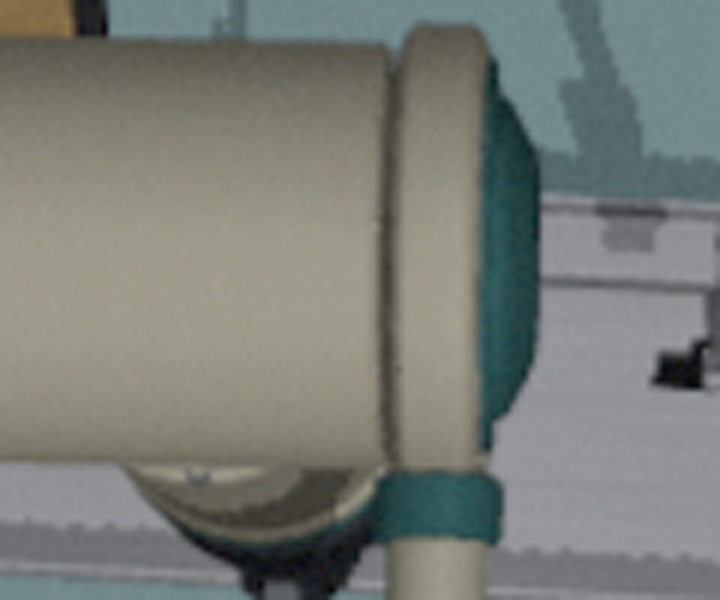

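Emit:
play_rows(plan=[[[0.7, 0.002, 0.01, 0, 0], [0.7, 0.004, 0.025, 0, 0], [0.7, 0.004, 0.04, 0, 0], [0.7, 0.004, 0.053, 0, 0], [0.7, 0.004, 0.062, 0.0005, 0], [0.7, 0.004, 0.0645, 0.001, 0], [0.7, 0.008, 0.0645, 0.001, 0], [0.7, 0.018, 0.0645, 0.001, 0], [0.7, 0.026, 0.067, 0.001, 0], [0.7, 0.032, 0.0704, 0.001, 0], [0.7, 0.036, 0.0704, 0.001, 0], [0.7, 0.036, 0.0704, 0.001, 0]]])

```text
clock: 6.45
position: [0.6521, 0.0588, 0.2758]
ee_rot: [-0.488, -0.51, -0.489, 0.512]
contact_force: [0.4, 0.8, -0.4]
width: 0.0363
```

Run:
```python
from h import *
C=np.array([.652,.047]);a=np.radians(-2.6);ex=np.array([np.cos(a),np.sin(a)]);ey=np.array([-np.sin(a),np.cos(a)])
snap("side","s5")
crop("pics/s5.png","pics/s5c.png",195,130,345,290,4.5)
s=manip.get_state();p=C+.012*ey;go((*p,.265),-2.6,s)
X=cloud("side",np.load("s5.npy"))
X0=cloud("side",np.load("side0.npy"))
```

```text
pos [0.6523 0.0588 0.2765] toolyaw -2.61 shift mm [11.5  0.3 -0.2] turn -0.01 t 6.5 F [ 0.1878 -0.0801 -1.2752] M [ 0.0477  0.0269 -0.0387] w 0.0369
```

View pics/s5c.png

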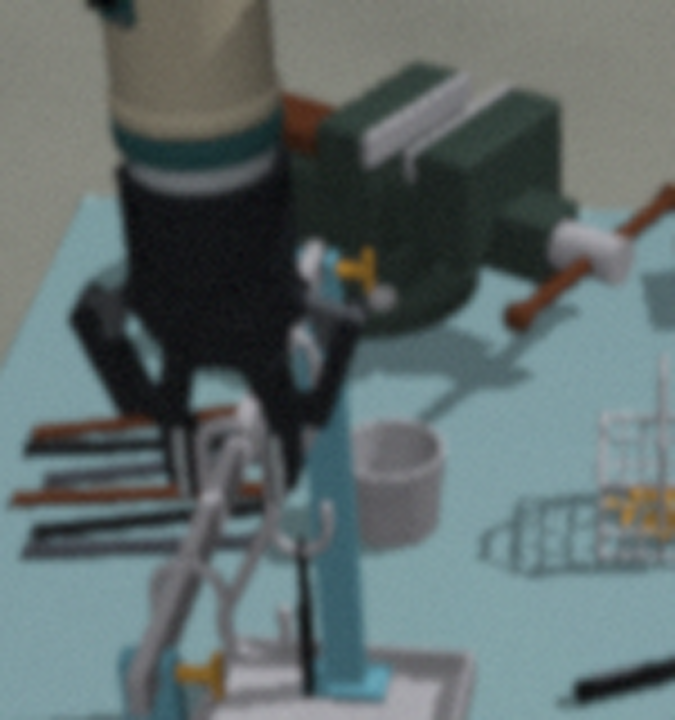

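Emit:
play_rows(plan=[[[0.7, 0.002, 0, 0, 0], [0.7, 0.004, 0, 0, 0], [0.7, 0.006, 0, 0, 0], [0.7, 0.008, 0, 0, 0], [0.7, 0.009, 0, 0, 0], [0.7, 0.01, 0, 0, 0]]])

```text
clock: 7.1
position: [0.6522, 0.0588, 0.2664]
ee_rot: [-0.488, -0.51, -0.489, 0.512]
contact_force: [0.1, -0.0, -0.5]
width: 0.0365
```

Emit:
play_rows(plan=[[[0.7, 0.001, 0, 0, 0], [0.7, 0.0015, 0, 0, 0], [0.7, 0.002, 0, 0, 0], [0.7, 0.002, 0, 0, 0]]])

```text
clock: 7.5
position: [0.6524, 0.0587, 0.2655]
ee_rot: [-0.488, -0.511, -0.489, 0.512]
contact_force: [-1.5, -0.0, 5.1]
width: 0.037
```

Emit:
play_rows(plan=[[[0.7, 0.001, 0, 0.001, 0], [0.7, 0.001, 0, 0.002, 0], [0.7, 0.001, 0, 0.0035, 0], [0.7, 0.001, 0, 0.005, 0], [0.7, 0.001, 0, 0.0065, 0], [0.7, 0.001, 0, 0.008, 0]]])

```text
clock: 8.1
position: [0.6531, 0.0522, 0.2653]
ee_rot: [0.489, 0.512, 0.489, -0.51]
contact_force: [1.2, 3.4, 4.4]
width: 0.0369
```

Emit:
play_rows(plan=[[[0.7, 0.001, 0, 0.0015, 0], [0.7, 0.001, 0, 0.0025, 0], [0.7, 0.001, 0, 0.0035, 0]]])

```text
clock: 8.4
position: [0.6528, 0.0481, 0.2636]
ee_rot: [0.489, 0.512, 0.489, -0.511]
contact_force: [-0.1, -0.0, -0.8]
width: 0.0367
```

Run:
```python
from h import *
go((.652,.047,.265),-2.6)
snap("side","s6")
crop("pics/s6.png","pics/s6c.png",205,200,285,290,7)
```

```text
pos [0.6528 0.0481 0.2636] toolyaw -2.58 shift mm [-1.4 -0.7  1.2] turn 0.02 t 8.4 F [-0.0862 -0.0164 -0.8132] M [0.0083 0.0143 0.067 ] w 0.0367
```

View pics/s6c.png

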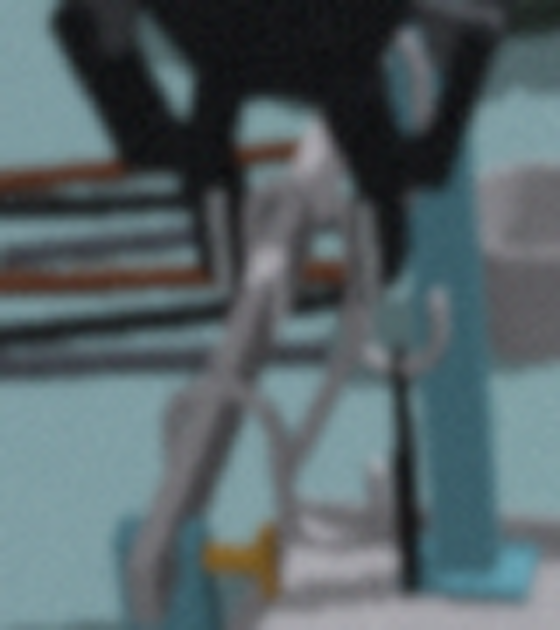

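Emit:
play_rows(plan=[[[0.7, 0.001, 0, 0.0007, 0], [0.7, 0.002, 0, 0.0007, 0], [0.7, 0.003, 0, 0.0007, 0], [0.7, 0.0035, 0, 0.0007, 0]]])

```text
clock: 8.85
position: [0.6525, 0.047, 0.2597]
ee_rot: [0.488, 0.511, 0.489, -0.511]
contact_force: [-0.9, 0.3, 0.3]
width: 0.0367
```

Emit:
play_rows(plan=[[[0.7, 0.0005, 0, 0, 0], [0.7, 0.001, 0, 0, 0], [0.7, 0.001, 0, 0, 0]]])

```text
clock: 9.15
position: [0.6526, 0.047, 0.2594]
ee_rot: [0.489, 0.511, 0.488, -0.511]
contact_force: [-1.6, -0.3, 3.8]
width: 0.0368
```

Emit:
play_rows(plan=[[[0.6, 0, 0, 0, 0], [0.5, 0, 0, 0, 0], [0.4, 0, 0, 0, 0], [0.3, 0, 0, 0, 0], [0.2, 0, 0, 0, 0], [0.2, 0, 0, 0, 0]]])

```text
clock: 9.75
position: [0.6526, 0.047, 0.2592]
ee_rot: [0.489, 0.511, 0.489, -0.511]
contact_force: [-0.7, 0.3, -0.2]
width: 0.0679
```

Run:
```python
from h import *
go((.652,.047,.36),-2.6)
snap("side","s7")
crop("pics/s7.png","pics/s7c.png",205,200,285,290,7)
```

```text
pos [0.6526 0.047  0.2592] toolyaw -2.59 shift mm [-100.8   -0.5   -0. ] turn 0.01 t 9.75 F [-0.6529  0.3364 -0.2249] M [-0.0594  0.005   0.002 ] w 0.0679
```

View pics/s7c.png

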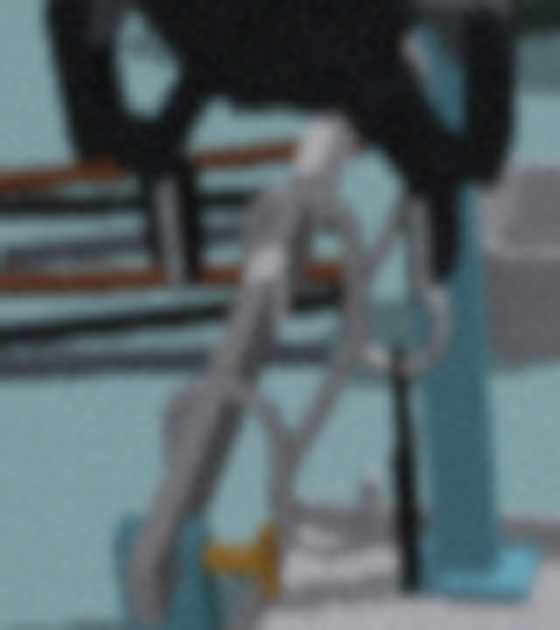

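Emit:
play_rows(plan=[[[0.2, -0.01, 0, 0, 0], [0.2, -0.03, 0, 0, 0], [0.1, -0.06, 0, 0, 0], [0, -0.09, 0, 0, 0], [0, -0.11, -0.02, 0.02, 0], [0, -0.11, -0.045, 0.04, 0], [0, -0.11, -0.07, 0.06, 0], [0, -0.11, -0.095, 0.09, 8], [0, -0.11, -0.12, 0.125, 16], [0, -0.1, -0.14, 0.155, 24], [0, -0.09, -0.16, 0.19, 32], [0, -0.08, -0.18, 0.22, 40]]])

```text
clock: 11.0
position: [0.4618, -0.1661, 0.3399]
ee_rot: [0.283, 0.649, 0.282, -0.648]
contact_force: [0.1, -0.7, -0.8]
width: 0.0852
```

Run:
```python
from h import *
im,d=snap("side","s8");im,d2=snap("top","t8")
crop("pics/s8.png","pics/s8c.png",205,180,285,290,6);crop("pics/t8.png","pics/t8c.png",260,140,330,200,9)
print(atz("side",342.5,208.75,.12))
# basket points by stand-off: rim z~.06, bail
for n,f in(("side","side0"),("top","top0")):
    X=cloud(n,np.load(f+".npy"));a=np.radians(2);ex=np.array([np.cos(a),np.sin(a)]);ey=np.array([-np.sin(a),np.cos(a)])
    q=(X[...,:2]-[.39,-.318])@np.c_[ex,ey]
    m=(abs(q[...,0])<.026)&(abs(q[...,1])<.025)&(X[...,2]>.06)&(X[...,2]<.1)
    print(n,"handle",q[m].min(0)*1e3,q[m].max(0)*1e3,np.median(q[m],0)*1e3, np.percentile(X[m][:,2],[5,50,95]))
    k=m&(X[...,2]>.08);c=np.polyfit(q[k][:,0],q[k][:,1],1);print("slope deg",np.degrees(c[0]),c[1])
    m=(X[...,2]>.1)&(X[...,2]<.14)&(abs(q[...,0]-.078)<.03)&(abs(q[...,1])<.06)
    if m.any():print("bail",m.sum(),np.median(q[m],0)*1e3,q[m].min(0),q[m].max(0),X[m][:,2].max())
go((.39,-.318,.14),-88)
```

```text
[ 0.4656 -0.3339  0.12  ]
side handle [-25.8114 -11.1281] [24.8262 10.5273] [-0.5642  2.7847] [0.0676 0.0794 0.087 ]
slope deg -3.7926539770981154 0.00010434188360718058
bail 19 [75.8909  8.4233] [ 0.0733 -0.0162] [0.0764 0.0272] 0.12305411324174352
top handle [-25.8603 -10.5334] [25.5351  7.4041] [-0.8581  0.6769] [0.0712 0.083  0.0878]
slope deg 0.2990403687040243 -0.0010573342945455917
bail 69 [75.6846 -0.3983] [ 0.0733 -0.0306] [0.0779 0.0287] 0.12424184020776963
pos [ 0.4599 -0.1674  0.3389] toolyaw -42.97 shift mm [199.2  51.7 157.4] turn 45.03 t 11.1 F [0.3078 0.8403 0.3989] M [-0.0142  0.0073 -0.0104] w 0.0856
```

View pics/s8c.png

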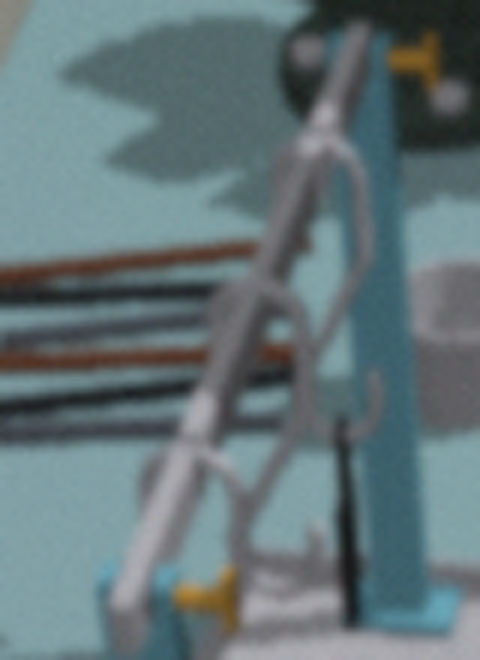

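View pics/t8c.png

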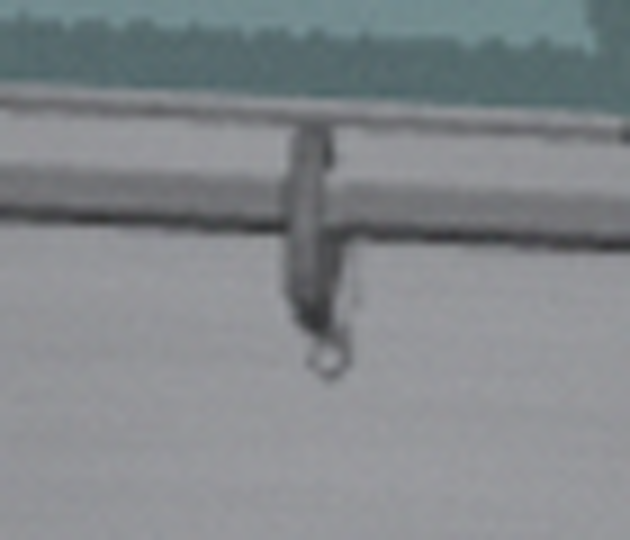

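Emit:
play_rows(plan=[[[0, 0.02, 0.008, 0.024, 8], [0, 0.05, 0.016, 0.048, 16], [0, 0.08, 0.024, 0.073, 24], [0, 0.11, 0.033, 0.1, 32], [0, 0.14, 0.042, 0.128, 40], [0, 0.16, 0.0515, 0.158, 45], [0, 0.18, 0.0515, 0.158, 45], [0, 0.199, 0.0515, 0.158, 45], [0, 0.199, 0.0515, 0.158, 45]]])

```text
clock: 12.0
position: [0.3889, -0.3171, 0.1385]
ee_rot: [-0.012, -0.705, -0.014, 0.709]
contact_force: [-0.4, 0.2, 0.1]
width: 0.0854
```

Run:
```python
from h import *
snap("side","s9")
crop("pics/s9.png","pics/s9c.png",300,120,420,270,5)
go((.3885,-.318,.056),-88)
# hook measure
a=np.radians(-2.6);ex=np.array([np.cos(a),np.sin(a)]);ey=np.array([-np.sin(a),np.cos(a)])
for n,f in(("side","s8"),("top","t8")):
    X=cloud(n,np.load(f+".npy"));q=(X[...,:2]-[.652,.047])@np.c_[ex,ey];z=X[...,2]
    m=(abs(q[...,0])<.03)&(abs(q[...,1])<.02)&(z<.27)&(z>.14);print(n,m.sum(),np.median(q[m],0),q[m].min(0),q[m].max(0),z[m].min())
    for z0 in np.arange(.15,.31,.01):
        k=(abs(q[...,0])<.03)&(abs(q[...,1])<.02)&(abs(z-z0)<.005)
        if k.sum()>2:print("%.3f"%z0,k.sum(),np.median(q[k],0)*1e3,q[k].min(0)*1e3,q[k].max(0)*1e3)
```

```text
pos [ 0.3898 -0.3178  0.1399] toolyaw -87.93 shift mm [83.9  0.2  1. ] turn 0.07 t 12.05 F [-0.298   0.0669  0.2325] M [ 0.0015 -0.0215  0.0752] w 0.0854
side 162 [-0.0071  0.0014] [-0.0177 -0.0046] [0.0216 0.0072] 0.15857618579283458
0.160 20 [3.8726 0.562 ] [-9.6731 -3.7966] [13.2055  5.8234]
0.170 22 [-6.7783  2.1848] [-13.8424  -4.6026] [21.6477  5.8608]
0.180 14 [-12.4456   0.8693] [-16.3936  -3.0543] [20.9232  4.1977]
0.190 15 [-12.1159   0.8549] [-15.2404  -3.3204] [20.0362  4.7988]
0.200 7 [9.399  1.9041] [ 6.3881 -1.8288] [11.4109  4.1589]
0.210 13 [5.4956 2.7486] [ 2.3844 -1.1203] [9.4144 4.7465]
0.220 14 [0.5932 1.1215] [-5.8307 -2.6165] [6.4452 5.5958]
0.230 11 [-4.3658  2.6779] [-9.2635 -0.7542] [-1.888   5.0114]
0.240 12 [-9.3955  1.0781] [-15.5308  -1.7927] [-4.5794  4.5419]
0.250 11 [-14.7099   1.6267] [-16.6622  -0.864 ] [-9.7297  5.4235]
0.260 17 [-15.3152   2.58  ] [-17.6805  -1.7082] [-10.5735   7.2073]
0.270 15 [-13.2484   1.6118] [-16.5542  -5.3879] [18.9729  3.6296]
0.280 30 [-2.3279  2.1864] [-17.5627 -12.9384] [20.2623 19.2913]
0.290 40 [-2.6201  1.8602] [-17
[... 369 characters left out ...]

0.200 3 [-14.3417   2.5504] [-16.1755  -2.004 ] [10.374   2.6178]
0.210 4 [8.7813 0.4532] [ 7.2933 -0.5423] [9.1372 3.2828]
0.220 6 [ 3.5557 -0.298 ] [-0.4374 -1.5314] [5.7169 2.6763]
0.230 5 [-0.115   1.3242] [-3.1659 -0.3942] [1.75  1.947]
0.240 4 [-8.3656 -1.015 ] [-12.2641  -1.5698] [-5.2089 -0.7334]
0.250 4 [-17.2096   0.4754] [-17.5292  -1.8836] [-14.6931   3.4145]
0.260 3 [-17.0652  -0.9101] [-17.5948  -0.9556] [14.2123  2.5731]
0.270 4 [-16.7113  -0.3456] [-18.0063  -1.2757] [14.7096  4.0314]
0.280 19 [-3.1857 -0.1812] [-18.2074 -18.951 ] [16.0926 18.3735]
0.290 53 [-3.2855 -0.0775] [-17.7811 -19.4118] [18.7021 19.6667]
0.300 137 [0.912  1.3665] [-11.9682 -19.5089] [14.9468 19.6657]
```

View pics/s9c.png

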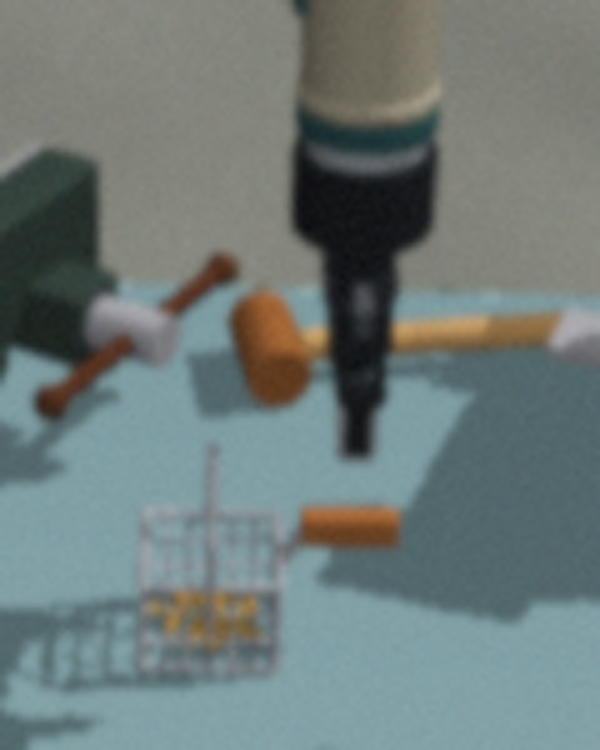

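Emit:
play_rows(plan=[[[0, 0.03, 0, 0.001, 0], [0, 0.06, 0, 0.001, 0], [0.2, 0.08, 0, 0.001, 0], [0.4, 0.084, 0, 0.001, 0], [0.5, 0.084, 0, 0.001, 0], [0.6, 0.084, 0, 0.001, 0], [0.65, 0.084, 0, 0.001, 0], [0.7, 0.084, 0, 0.001, 0], [0.75, 0.084, 0, 0.001, 0], [0.8, 0.084, 0, 0.001, 0], [0.9, 0.084, 0, 0.001, 0], [1, 0.084, 0, 0.001, 0]]], grip_force=100)

```text
clock: 13.25
position: [0.3891, -0.3187, 0.0566]
ee_rot: [-0.013, -0.707, -0.012, 0.707]
contact_force: [-0.2, -1.9, 5.3]
width: 0.0145
```

Run:
```python
from h import *
snap("side","s10")
crop("pics/s10.png","pics/s10c.png",300,150,420,270,6)
go((.3885,-.318,.056),-88)
```

```text
pos [ 0.3892 -0.3187  0.0566] toolyaw -87.92 shift mm [ 0.6 -0.7  0.6] turn 0.08 t 13.3 F [ 0.1832 -1.5955  5.8549] M [-0.2757 -0.0745  0.0186] w 0.0143
```

View pics/s10c.png

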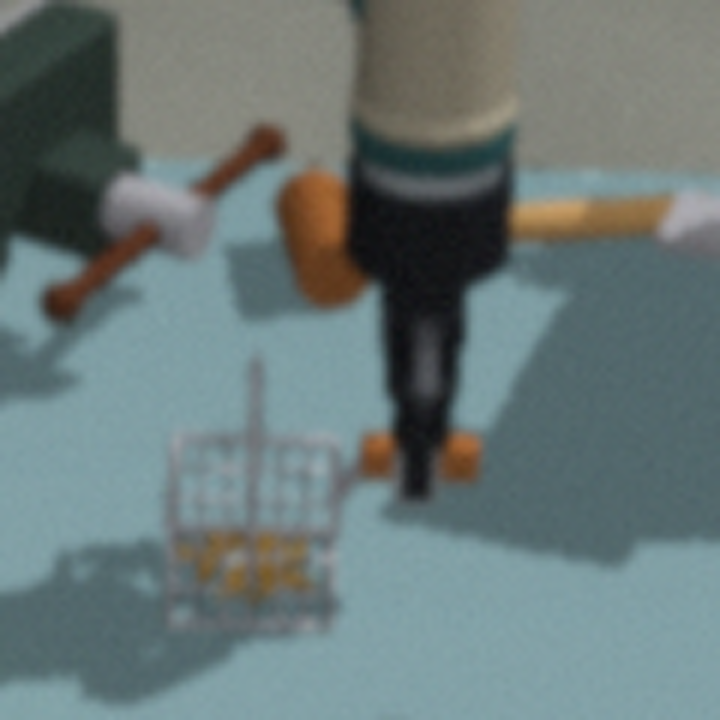

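Emit:
play_rows(plan=[[[1, -0.001, 0, 0, 0], [1, -0.003, 0, 0, 0], [1, -0.006, 0, 0, 0], [1, -0.01, 0, 0, 0], [1, -0.015, 0, 0, 0], [1, -0.021, 0, 0, 0], [1, -0.027, 0, 0, 0], [1, -0.032, 0, 0, 0], [1, -0.036, 0, 0, 0], [1, -0.039, 0, 0, 0], [1, -0.04, 0, 0, 0], [1, -0.04, 0, 0, 0]]])

```text
clock: 14.5
position: [0.3892, -0.3186, 0.0967]
ee_rot: [-0.013, -0.707, -0.012, 0.707]
contact_force: [-1.1, -0.1, -4.6]
width: 0.0148
```

Run:
```python
from h import *
snap("side","s11");snap("top","t11")
crop("pics/s11.png","pics/s11c.png",300,150,420,270,6);crop("pics/t11.png","pics/t11c.png",420,190,520,330,4.5)
s=manip.get_state();go((.3885,-.318,.056),-88,s)
a=np.radians(2.08);ex=np.array([np.cos(a),np.sin(a)]);ey=np.array([-np.sin(a),np.cos(a)])
for n,f in(("side","s11"),("top","t11")):
    X=cloud(n,np.load(f+".npy"));q=(X[...,:2]-s["position"][:2])@np.c_[ex,ey];z=X[...,2]-s["position"][2]
    m=(z>.05)&(z<.075)&(abs(q[...,0]-.078)<.03)&(abs(q[...,1])<.025)
    if m.any():print("bail rel TCP",m.sum(),np.median(q[m],0)*1e3,q[m].min(0),q[m].max(0),"z",np.percentile(z[m],[50,95]))
    for x0 in (.038,.055,.07,.085,.1,.115):
        k=(abs(q[...,0]-x0)<.004)&(abs(q[...,1])<.05)&(z<.015)&(z>-.06)
        if k.any():print(x0,k.sum(),np.sort(z[k])[-4:])
```

```text
pos [ 0.389  -0.3185  0.0964] toolyaw -87.92 shift mm [40.4 -0.5  0.5] turn 0.08 t 14.6 F [ 0.4394  0.6828 -3.7196] M [-0.0377  0.2805  0.0194] w 0.0147
bail rel TCP 21 [77.4301  9.05  ] [ 0.0748 -0.0163] [0.0779 0.0249] z [0.0626 0.0654]
0.038 62 [0.0046 0.0054 0.006  0.0086]
0.055 53 [0.0016 0.0022 0.0037 0.0042]
0.07 52 [0.0029 0.0046 0.0059 0.0064]
0.085 61 [0.003  0.0048 0.0052 0.007 ]
0.1 45 [0.0024 0.0027 0.0034 0.0045]
0.115 66 [0.0044 0.0045 0.005  0.0055]
bail rel TCP 62 [76.7168  1.3009] [ 0.0743 -0.0235] [0.0791 0.0246] z [0.0626 0.0669]
0.038 143 [0.007  0.0072 0.0084 0.009 ]
0.055 90 [0.0048 0.0051 0.0075 0.0079]
0.07 112 [0.0036 0.004  0.0041 0.0072]
0.085 138 [0.0036 0.0037 0.0049 0.0073]
0.1 112 [0.0038 0.0042 0.0045 0.0054]
0.115 127 [0.0066 0.0066 0.0066 0.008 ]
```

View pics/s11c.png

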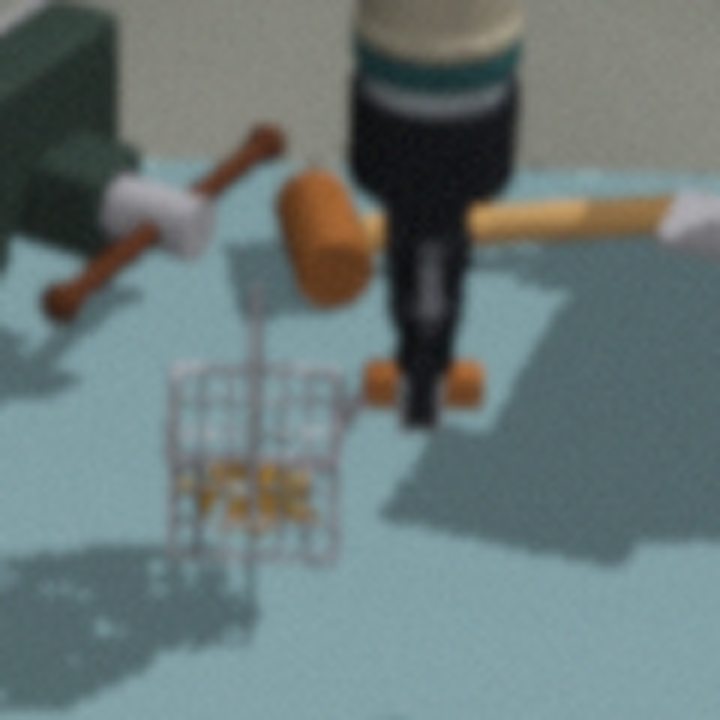

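View pics/t11c.png

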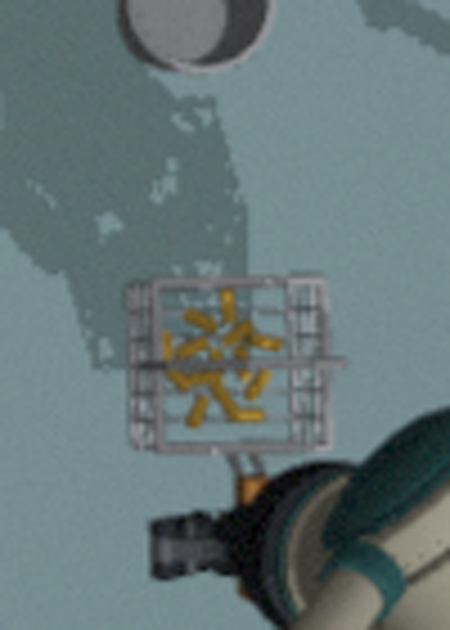

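Run:
```python
from h import *
a=np.radians(-2.6);ex=np.array([np.cos(a),np.sin(a)])
f=np.array([.653,.047])-.077*ex; print(f)
go((*(f-.09*ex),.1426),-92.6); print(manip.get_state()["qpos"])
```

```text
[0.5761 0.0505]
pos [ 0.389  -0.3185  0.0964] toolyaw -87.92 shift mm [ -46.7 -369.3 -110.5] turn 4.68 t 14.6 F [ 0.4394  0.6828 -3.7196] M [-0.0377  0.2805  0.0194] w 0.0147
[-0.8231  0.2864  1.8601 -0.0022  0.9955  0.7126]
```

Emit:
play_rows(plan=[[[1, -0.003, -0.003, -0.001, 0], [1, -0.008, -0.009, -0.003, 0], [1, -0.014, -0.018, -0.006, 0], [1, -0.02, -0.03, -0.01, 0.2], [1, -0.026, -0.045, -0.014, 0.5], [1, -0.032, -0.062, -0.019, 0.8], [1, -0.037, -0.08, -0.024, 1.1], [1, -0.041, -0.099, -0.03, 1.4], [1, -0.044, -0.119, -0.036, 1.7], [1, -0.046, -0.139, -0.042, 2], [1, -0.047, -0.159, -0.048, 2.3], [1, -0.047, -0.179, -0.054, 2.6]]])

```text
clock: 15.8
position: [0.4368, -0.1356, 0.144]
ee_rot: [0.003, -0.707, 0.003, 0.707]
contact_force: [-0.0, -0.1, -3.5]
width: 0.0147
```

Run:
```python
from h import *
a=np.radians(-2.6);ex=np.array([np.cos(a),np.sin(a)])
f=np.array([.653,.047])-.077*ex
go((*(f-.09*ex),.1426),-92.6)
```

```text
pos [ 0.4368 -0.1356  0.144 ] toolyaw -90.51 shift mm [   1.2 -190.6  -47.7] turn 2.09 t 15.8 F [-0.0355 -0.0673 -3.4787] M [-0.0029  0.3041 -0.0094] w 0.0147
```

Emit:
play_rows(plan=[[[1, 0.0012, -0.016, -0.004, 0.2], [1, 0.0012, -0.034, -0.009, 0.4], [1, 0.0012, -0.054, -0.014, 0.6], [1, 0.0012, -0.074, -0.019, 0.8], [1, 0.0012, -0.094, -0.024, 1.1], [1, 0.0012, -0.114, -0.029, 1.4], [1, 0.0012, -0.134, -0.034, 1.7], [1, 0.0012, -0.153, -0.039, 2.1], [1, 0.0012, -0.169, -0.043, 2.1], [1, 0.0012, -0.181, -0.046, 2.1], [1, 0.0012, -0.188, -0.0475, 2.1], [1, 0.0012, -0.1906, -0.0477, 2.1]]])

```text
clock: 17.0
position: [0.486, 0.0554, 0.1427]
ee_rot: [0.015, -0.707, 0.016, 0.707]
contact_force: [-0.6, -0.7, -3.2]
width: 0.0143
```

Run:
```python
from h import *
snap("side","s12");snap("top","t12")
crop("pics/s12.png","pics/s12c.png",190,140,350,300,4.5);crop("pics/t12.png","pics/t12c.png",240,140,350,250,5)
s=manip.get_state();p=s["position"]
a=np.radians(-2.6);ex=np.array([np.cos(a),np.sin(a)]);ey=np.array([-np.sin(a),np.cos(a)])
f=np.array([.653,.047])-.077*ex
go((*f,.1426),-92.6,s)
for n,fn in(("side","s12"),("top","t12")):
    X=cloud(n,np.load(fn+".npy"));q=(X[...,:2]-p[:2])@np.c_[ex,ey];z=X[...,2]-p[2]
    m=(z>.05)&(z<.075)&(abs(q[...,0]-.078)<.03)&(abs(q[...,1])<.025)
    if m.any():print("bail rel TCP",m.sum(),np.median(q[m],0)*1e3,q[m].min(0),q[m].max(0),"z",np.percentile(z[m],[50,95]))
    q=(X[...,:2]-[.652,.047])@np.c_[ex,ey];z=X[...,2]
    for z0 in (.16,.17,.18,.19,.25,.26):
        k=(abs(q[...,0])<.03)&(abs(q[...,1])<.02)&(abs(z-z0)<.005)
        if k.sum()>2:print("%.3f"%z0,k.sum(),np.median(q[k],0)*1e3,q[k].min(0)*1e3,q[k].max(0)*1e3)
```

```text
pos [0.4859 0.0546 0.1426] toolyaw -92.58 shift mm [ -0.1   0.1 -90.3] turn 0.02 t 17.1 F [-0.65    0.3553 -4.0365] M [0.0007 0.3014 0.0395] w 0.0148
bail rel TCP 41 [76.6757 11.6064] [ 0.074  -0.0198] [0.0795 0.0236] z [0.062 0.066]
0.160 21 [3.5364 1.9312] [-9.9893 -3.6939] [12.1037  4.2914]
0.170 20 [-8.1013  2.8653] [-15.2443  -2.0065] [18.579   4.5775]
0.180 16 [-11.7827   1.3219] [-15.9317  -4.0068] [21.5901  3.7475]
0.190 14 [-11.852    1.1218] [-15.28    -1.5446] [19.922   6.0586]
0.250 14 [-14.6275   1.0554] [-16.9502  -3.4298] [-9.3811  4.799 ]
0.260 12 [-14.938    2.5606] [-17.6551  -4.1354] [-10.885    6.2374]
bail rel TCP 60 [75.9225 -1.2436] [ 0.0734 -0.0228] [0.0782 0.0234] z [0.0632 0.0663]
0.160 12 [ 0.9288 -0.4552] [-5.4581 -1.083 ] [10.8976  2.7482]
0.170 12 [-3.7679  0.7981] [-12.1497  -1.8699] [13.972   4.6927]
0.190 9 [-13.9046   1.097 ] [-16.5277  -1.029 ] [-11.5832   4.9979]
0.260 5 [-17.74    -0.5732] [-17.9931  -0.9975] [14.3591  3.0889]
```

View pics/s12c.png

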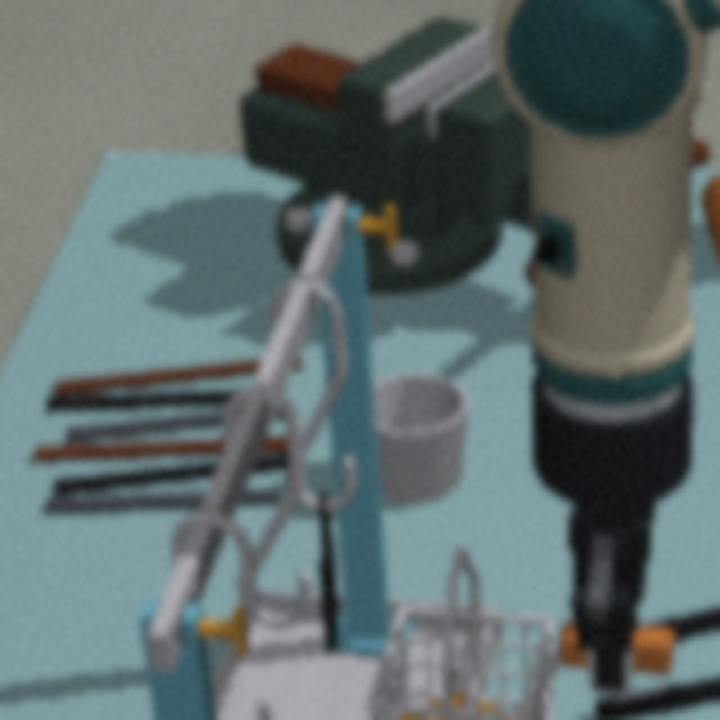

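View pics/t12c.png

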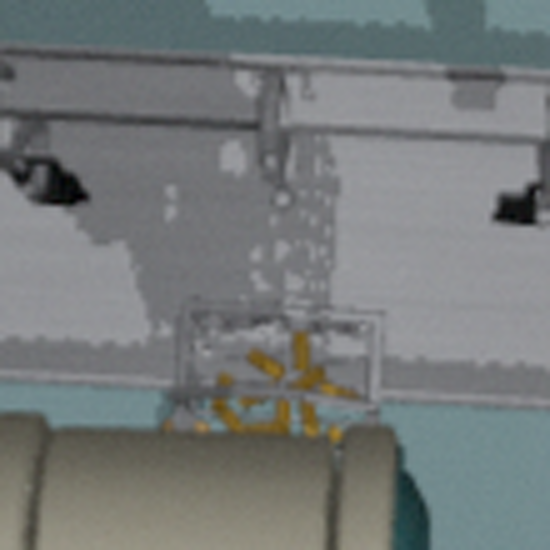

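Emit:
play_rows(plan=[[[1, 0, 0, -0.003, 0], [1, 0, 0, -0.01, 0], [1, 0, 0, -0.02, 0], [1, 0, 0, -0.032, 0], [1, 0, 0, -0.044, 0], [1, 0, 0, -0.056, 0], [1, 0, 0, -0.067, 0], [1, 0, 0, -0.076, 0], [1, 0, 0, -0.082, 0], [1, 0, 0, -0.085, 0], [1, 0, 0, -0.086, 0], [1, 0, 0, -0.086, 0]]])

```text
clock: 18.3
position: [0.5714, 0.0508, 0.1424]
ee_rot: [0.016, -0.706, 0.016, 0.708]
contact_force: [-0.4, -0.0, -4.2]
width: 0.0141
```

Run:
```python
from h import *
snap("side","s13")
crop("pics/s13.png","pics/s13c.png",205,190,315,320,6)
s=manip.get_state();p=s["position"]
a=np.radians(-2.6);ex=np.array([np.cos(a),np.sin(a)]);ey=np.array([-np.sin(a),np.cos(a)])
f=np.array([.653,.047])-.0765*ex
go((*f,.104),-92.6,s)
```

```text
pos [0.5713 0.0508 0.1425] toolyaw -92.58 shift mm [38.5  0.  -5.4] turn 0.02 t 18.35 F [-0.0445 -0.4483 -4.7339] M [-0.0474  0.2777  0.0312] w 0.0145
```

View pics/s13c.png

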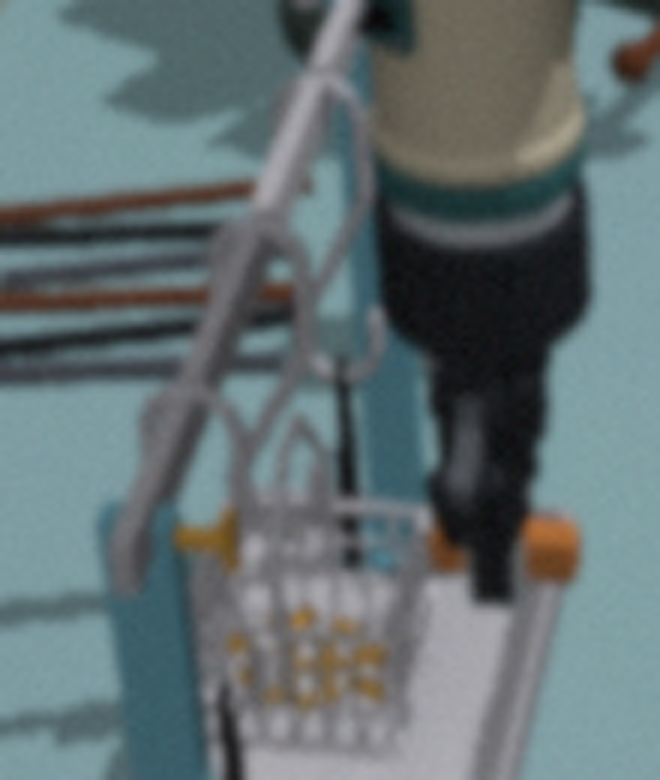

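Emit:
play_rows(plan=[[[1, 0.002, 0, 0, 0], [1, 0.005, 0, 0, 0], [1, 0.009, 0, 0, 0], [1, 0.013, 0, 0, 0], [1, 0.017, 0, 0, 0], [1, 0.019, 0, 0, 0], [1, 0.02, 0, 0, 0]]])

```text
clock: 19.05
position: [0.571, 0.0508, 0.122]
ee_rot: [0.016, -0.706, 0.016, 0.708]
contact_force: [0.1, 0.1, -3.8]
width: 0.0147
```

Run:
```python
from h import *
snap("side","s14");snap("top","t14")
s=manip.get_state();p=s["position"]
a=np.radians(-2.6);ex=np.array([np.cos(a),np.sin(a)]);ey=np.array([-np.sin(a),np.cos(a)])
f=np.array([.653,.047])-.0765*ex
go((*f,.104),-92.6,s)
# overlays
o=np.array([.653,.047,.283]); E=lambda x,z:np.r_[o[:2]+x*ex,o[2]+z]
hook=[E(15.5e-3*np.cos(t),15.5e-3*np.sin(t)) for t in np.linspace(0,np.pi,20)]
hook=[E(.0155,-.0255)]+hook+[E(-.0155,-.036),E(.0155,-.098)]+[E(.0155*np.cos(t),-.106+.0155*np.sin(t)) for t in np.linspace(0,-np.pi,20)]+[E(-.0155,-.0885)]
b=lambda y,z:np.r_[p[:2]+.0765*ex+y*ey,p[2]-.0566+z]
bail=[b(-.0385,.06),b(-.0385,.085),b(-.012,.12),b(.012,.12),b(.0385,.085),b(.0385,.06)]
for n,fn,c in(("side","s14",(205,190,315,320)),("top","t14",(250,130,350,230))):
    S=6;im=cv2.imread(f"pics/{fn}.png")[c[1]:c[3],c[0]:c[2]];im=cv2.resize(im,None,fx=S,fy=S,interpolation=cv2.INTER_CUBIC)
    raw=im.copy()
    for pl,col in((hook,(0,0,255)),(bail,(0,255,0))):
        q=((proj(n,np.array(pl))-c[:2]+.5)*S).astype(np.int32);cv2.polylines(im,[q],False,col,1)
    cv2.imwrite(f"pics/{fn}o.png",im);cv2.imwrite(f"pics/{fn}c.png",raw)
```

```text
pos [0.5712 0.0508 0.1223] toolyaw -92.58 shift mm [18.3  0.1 -5.5] turn 0.02 t 19.15 F [-1.4409 -0.7795 -4.0063] M [ 0.028   0.2983 -0.0246] w 0.0144
```

View pics/s14o.png

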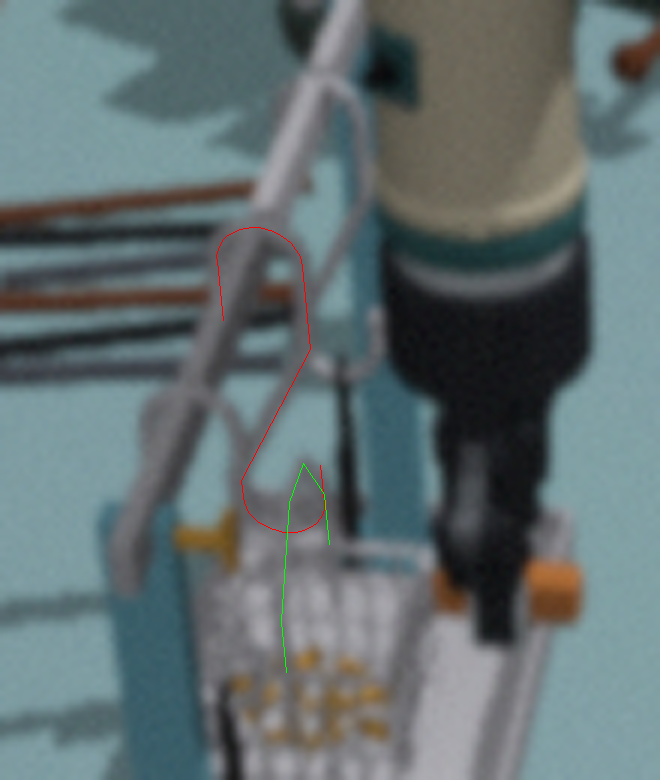

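View pics/s14c.png

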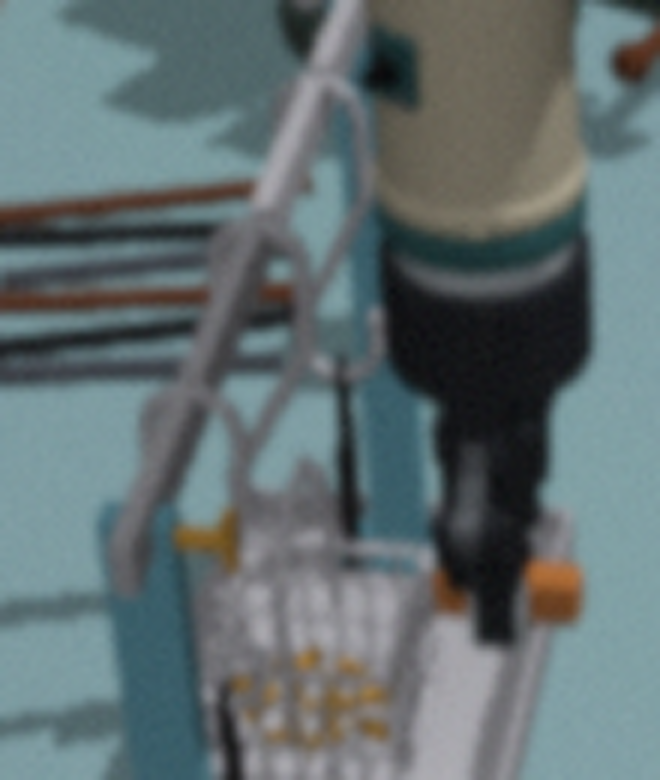

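View pics/t14o.png

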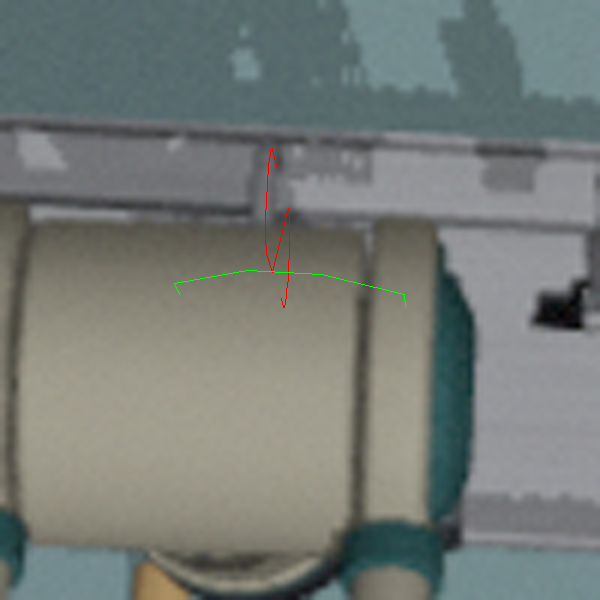

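Run:
```python
from h import *
X=cloud("top",np.load("t14.npy"));m=(X[...,2]>.32)&(abs(X[...,1]-.05)<.1)&(X[...,0]>.5);p=X[m]
i=np.argsort(-p[:,0])[:400];print(p[i[::40]])
X=cloud("side",np.load("s14.npy"));m=(X[...,2]>.2)&(X[...,2]<.45)&(abs(X[...,1]-.05)<.09)&(X[...,0]>.5);p=X[m]
for z in np.arange(.2,.45,.02):
    k=abs(p[:,2]-z)<.01
    k2=k&(p[:,0]<.64)
    if k2.any():print("%.2f"%z,p[k2,0].max())
```

```text
[[ 0.6143  0.0939  0.4869]
 [ 0.6093  0.0049  0.502 ]
 [ 0.6076  0.0639  0.5014]
 [ 0.6069  0.0762  0.5053]
 [ 0.6056  0.0903  0.504 ]
 [ 0.6049  0.1041  0.5158]
 [ 0.6037  0.0923  0.4986]
 [ 0.6031  0.0854  0.5103]
 [ 0.6019 -0.0009  0.512 ]
 [ 0.6013  0.0074  0.5155]]
0.20 0.5891794657188233
0.22 0.5912173474113671
0.24 0.6397304604575029
0.26 0.6398877246288929
0.28 0.6399534171404145
0.30 0.6391659414770188
0.32 0.6083344762255405
0.34 0.6076814956367513
0.36 0.6049336481694796
0.38 0.6030847296254038
0.40 0.6056630191123556
0.42 0.6049501207912867
0.44 0.6024639112544896
```

Emit:
play_rows(plan=[[[1, 0.002, 0, -0.0005, 0], [1, 0.004, 0, -0.0015, 0], [1, 0.007, 0, -0.003, 0], [1, 0.01, 0, -0.004, 0], [1, 0.012, 0, -0.0045, 0], [1, 0.013, 0, -0.0048, 0], [1, 0.014, 0, -0.005, 0]]])

```text
clock: 19.85
position: [0.5762, 0.0505, 0.1081]
ee_rot: [0.016, -0.706, 0.016, 0.708]
contact_force: [0.4, 0.4, -3.8]
width: 0.0143
```

Emit:
play_rows(plan=[[[1, 0.001, 0, 0, 0], [1, 0.002, 0, 0, 0], [1, 0.003, 0, 0, 0], [1, 0.0035, 0, 0, 0]]])

```text
clock: 20.25
position: [0.5761, 0.0506, 0.1046]
ee_rot: [0.016, -0.706, 0.016, 0.708]
contact_force: [-0.5, -0.0, -3.4]
width: 0.0146
```

Emit:
play_rows(plan=[[[1, 0.0007, 0, 0, 0], [1, 0.0014, 0, 0, 0], [1, 0.002, 0, 0, 0], [1, 0.002, 0, 0, 0]]])

```text
clock: 20.65
position: [0.577, 0.0505, 0.1033]
ee_rot: [-0.016, 0.707, -0.016, -0.707]
contact_force: [0.6, -0.9, -0.3]
width: 0.0141
```

Emit:
play_rows(plan=[[[0.84, 0.0003, 0, 0, 0], [0.82, 0.0003, 0, 0, 0], [0.8, 0.0003, 0, 0, 0], [0.78, 0.0003, 0, 0, 0], [0.76, 0.0003, 0, 0, 0], [0.73, 0.0003, 0, 0, 0], [0.7, 0.0003, 0, 0, 0], [0.65, 0.0003, 0, 0, 0]]], grip_force=20)

```text
clock: 21.45
position: [0.577, 0.0505, 0.103]
ee_rot: [-0.016, 0.707, -0.016, -0.707]
contact_force: [0.1, -0.0, 0.4]
width: 0.0301
```

Run:
```python
from h import *
snap("side","s15")
crop("pics/s15.png","pics/s15c.png",205,190,315,320,6)
s=manip.get_state();go(s["position"],-92.6,s)
```

```text
pos [0.5771 0.0505 0.103 ] toolyaw -92.58 shift mm [0. 0. 0.] turn 0.02 t 21.5 F [-0.2512 -0.1154  0.6329] M [-0.0519  0.0246  0.0061] w 0.0298
```

View pics/s15c.png

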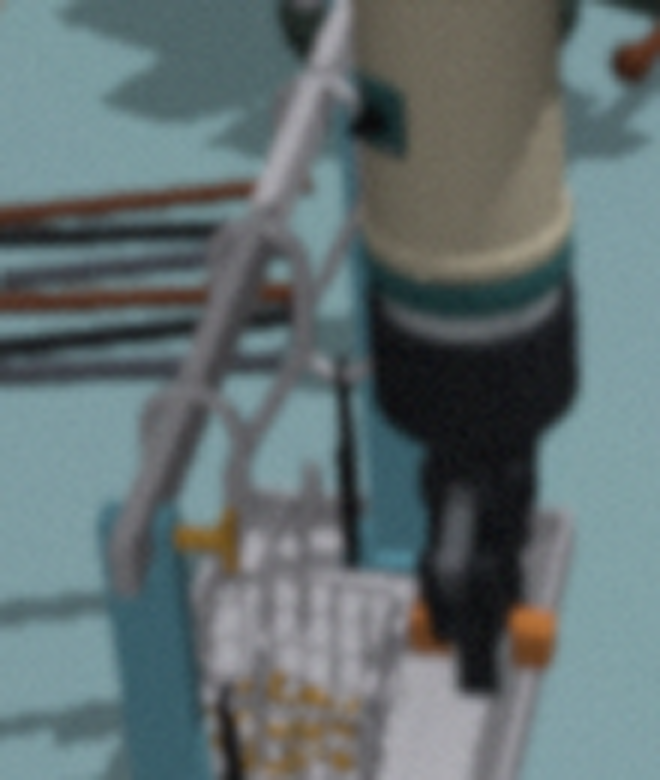

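Emit:
play_rows(plan=[[[0.5, 0, 0, 0, 0], [0.4, 0, 0, 0, 0], [0.4, -0.003, 0, 0, 0], [0.4, -0.01, 0, 0, 0], [0.4, -0.02, 0, 0, 0], [0.4, -0.035, 0, 0, 0], [0.4, -0.05, 0, 0.004, 0], [0.4, -0.07, 0, 0.015, 0], [0.4, -0.095, 0, 0.04, 0], [0.4, -0.12, 0, 0.075, 0], [0.4, -0.14, 0, 0.11, 0], [0.4, -0.15, 0, 0.14, 0]]])

```text
clock: 22.7
position: [0.4364, 0.0571, 0.2558]
ee_rot: [-0.016, 0.708, -0.016, -0.705]
contact_force: [-0.6, 0.7, 1.1]
width: 0.0514
```

Emit:
play_rows(plan=[[[0.4, 0, -0.03, 0.03, 0], [0.4, 0, -0.07, 0.06, 0], [0.4, 0, -0.11, 0.09, 0], [0.4, 0, -0.15, 0.11, 0], [0.4, 0, -0.19, 0.13, 0], [0.4, 0, -0.23, 0.14, 0], [0.4, 0, -0.25, 0.14, 0], [0.4, 0, -0.25, 0.14, 0]]])

```text
clock: 23.5
position: [0.3077, 0.3156, 0.2559]
ee_rot: [-0.015, 0.709, -0.014, -0.705]
contact_force: [-0.4, 0.1, -0.5]
width: 0.0512
```

Run:
```python
from h import *
snap("side","s16");snap("top","t16")
crop("pics/s16.png","pics/s16c.png",195,170,325,340,4);crop("pics/t16.png","pics/t16c.png",200,130,400,270,4)
s=manip.get_state();go(s["position"],-92.6,s)
```

```text
pos [0.3076 0.3128 0.2554] toolyaw -92.51 shift mm [0. 0. 0.] turn 0.09 t 23.6 F [ 0.8003  0.2328 -0.5724] M [-0.048  -0.0597 -0.0055] w 0.0513
```

View pics/s16c.png

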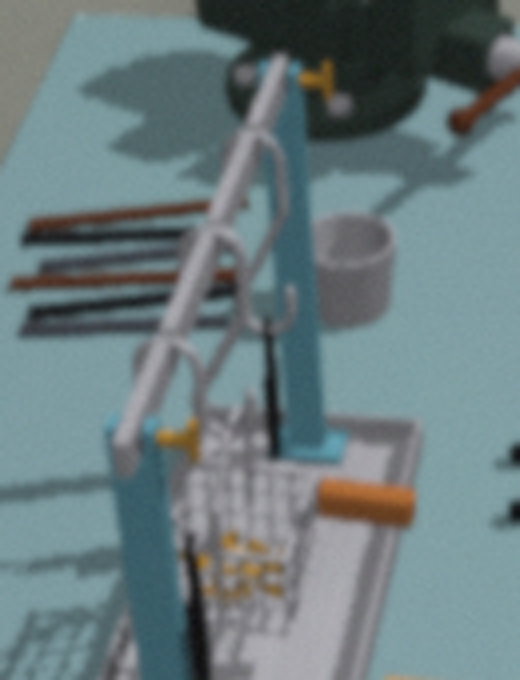

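View pics/t16c.png

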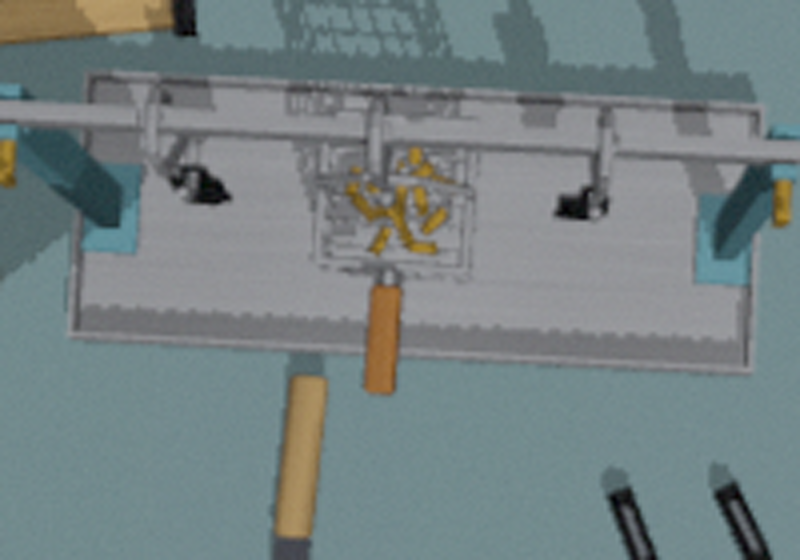

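View pics/s16.png

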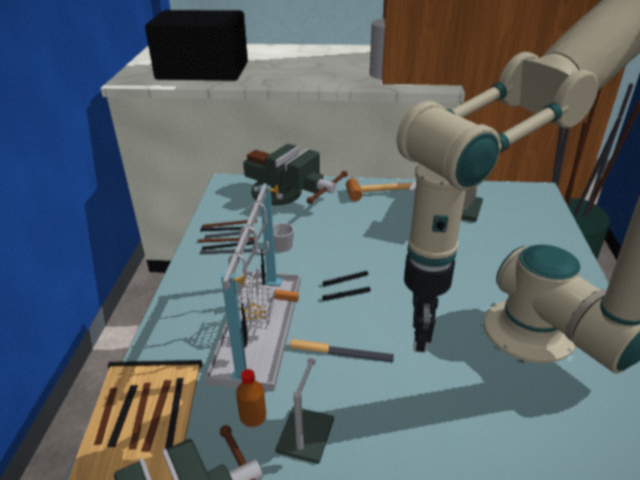

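Emit:
play_rows(plan=[[[0.4, 0, 0, 0, 0], [0.4, 0, 0, 0, 0], [0.4, 0, 0, 0, 0], [0.4, 0, 0, 0, 0], [0.4, 0, 0, 0, 0], [0.4, 0, 0, 0, 0], [0.4, 0, 0, 0, 0], [0.4, 0, 0, 0, 0], [0.4, 0, 0, 0, 0], [0.4, 0, 0, 0, 0], [0.4, 0, 0, 0, 0], [0.4, 0, 0, 0, 0]]])

```text
clock: 24.8
position: [0.3076, 0.3129, 0.2555]
ee_rot: [-0.015, 0.709, -0.016, -0.705]
contact_force: [0.4, -0.2, -0.3]
width: 0.0511
```

Run:
```python
from h import *
snap("side","s17");snap("top","t17")
a=np.radians(-2.6);ex=np.array([np.cos(a),np.sin(a)]);ey=np.array([-np.sin(a),np.cos(a)])
for n,f in(("side","s16"),("top","t16"),("side","s17"),("top","t17")):
    X=cloud(n,np.load(f+".npy"));q=(X[...,:2]-[.652,.047])@np.c_[ex,ey];z=X[...,2]
    m=(q[...,0]<-.052)&(q[...,0]>-.11)&(abs(q[...,1])<.03)&(z>.09)&(z<.15);p=np.c_[q[m],z[m]]
    print(f,"handle",m.sum(),np.median(p,0),p.min(0),p.max(0),"pitch",np.degrees(np.arctan(np.polyfit(p[p[:,2]>np.median(p[:,2]),0],p[p[:,2]>np.median(p[:,2]),2],1)[0])))
    m=(abs(q[...,0])<.045)&(abs(q[...,1])<.045)&(z<.1)&(z>.03);print("  basket lowest",np.sort(z[m])[:5], "centre",np.median(q[m],0))
    m=(abs(q[...,0])<.025)&(abs(q[...,1])<.006)&(z>.27);print("  hook top",np.percentile(z[m],[50,95,100]))
crop("pics/s17.png","pics/s17c.png",195,170,325,340,4);crop("pics/t17.png","pics/t17c.png",200,130,400,270,4)
```

```text
s16 handle 224 [-0.0777  0.0067  0.1235] [-0.1024 -0.0098  0.107 ] [-0.0522  0.0145  0.1322] pitch 1.8827361438572656
  basket lowest [0.0445 0.0452 0.0455 0.0459 0.0463] centre [-0.0042  0.0006]
  hook top [0.2893 0.2997 0.3012]
t16 handle 202 [-0.0777  0.0027  0.1269] [-0.1031 -0.005   0.1093] [-0.0523  0.0111  0.1339] pitch 1.09565818502592
  basket lowest [0.044  0.0442 0.0442 0.0444 0.0446] centre [-0.0016  0.0019]
  hook top [0.2964 0.3016 0.3054]
s17 handle 221 [-0.0778  0.0065  0.123 ] [-0.1016 -0.0114  0.1045] [-0.052   0.0147  0.1299] pitch 2.420159464737761
  basket lowest [0.0446 0.0447 0.045  0.0452 0.0456] centre [-0.0035  0.0012]
  hook top [0.2901 0.301  0.3015]
t17 handle 201 [-0.0775  0.0024  0.1259] [-0.1021 -0.0055  0.1105] [-0.0528  0.0108  0.1336] pitch 1.7760833758187367
  basket lowest [0.0402 0.0416 0.0416 0.0424 0.0427] centre [-0.0006  0.0019]
  hook top [0.2954 0.3007 0.3017]
```

View pics/s17c.png

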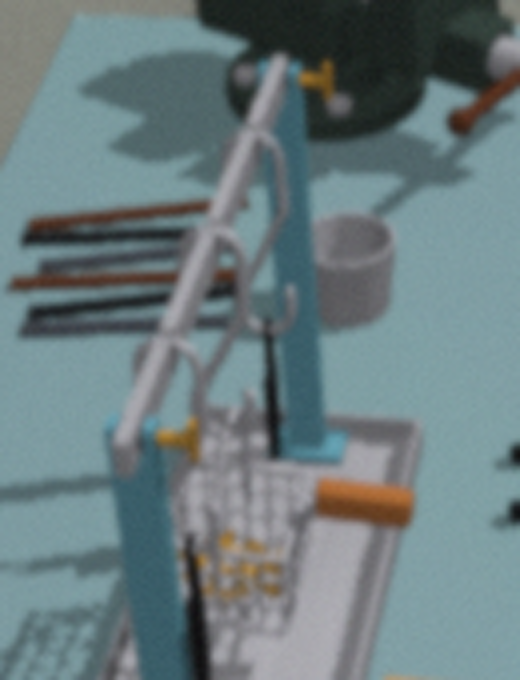

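View pics/t17c.png

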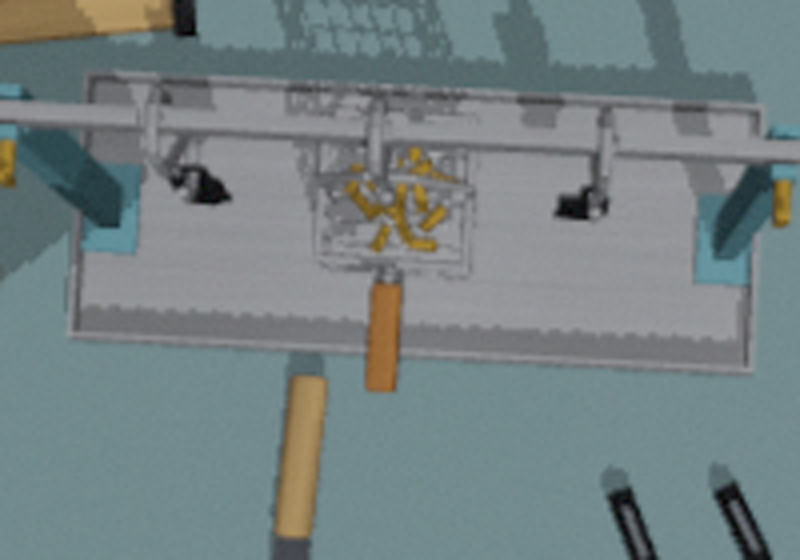

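Everything is at rest: the basket hangs in the hook about 45 mm above the bench, clear of the 24 mm rim. The hook is in the notch and the blanks have not moved.

```bash
python3 -c "
from rig import manip
print(manip.sign_off())"
```

```text
the job is handed in; nothing more can be done
None
```

The S-hook is in the free middle notch and the basket hangs from its lower curl over the drip tray; I handed the job in at about 25 s.

- **Hook:** I lifted it off its stand, brought it in from the robot's side over the bar, and felt along the top edge. It came free of the edge near y = 0.048 m, and lowering it gently seated it 6.1 mm lower. The highest contact force read at the ends of the moves was about 5 N on the bar and hook; I did not record it within the moves. Then I let go of it.
- **Basket:** I carried it level by its handle and lowered the bail into the lower curl. The wrist reading went from about −4 N to about 0 as the hook took the weight, and I released it.
- **Last checks, about 1.2 s apart:** The basket's underside measured about 45 mm above the bench from the side. The top view gave 40–44 mm, which is rougher through the mesh. Both clear the 24 mm rim.
    - The basket tilts about 2° (1–2.4° across the views).
    - The rivets are in the basket and none can be seen on the tray.
    - The blanks and the nearby tools look undisturbed.
    - The robot is touching nothing.

No check failed.

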